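# Stack the drain rack and load the dampers

### The arm

A 6-joint arm with a two-finger parallel gripper is mounted at the origin on the work surface. World frame = base frame: x ahead of the robot, y to its left, z up, the work surface at z = 0. Lengths are in m, angles in rad, forces in N, time in s.
With the tool pointing down it reaches from about 0.425 to 0.925 m from the base axis. Payload 12.5 kg.
Tool frame: the origin (TCP) lies at the centre of the arm's flange, where the gripper is bolted on; the fingertips stand 173 mm ahead of it and the grasp point (between the pads) lies 155 mm ahead of it; z points along the fingers, y is the direction in which the jaws open and shut (so a half turn about z gives the same grasp; the last joint's range is limited). The gripper opens to 85 mm and grips with 20 to 120 N. Pads are 22 mm wide; open, the fingers measure 114 mm over their backs; the gripper's body (76 mm by 85 mm) begins 54 mm behind the grasp point. The pads swing forward as they close: fully open they stand 13 mm farther back than shut.
Start: joints at [-1.433, 0.491, 1.559, -0, 1.092, -0.106], TCP at [0.151, -0.607, 0.405] pointing down, gripper open.
Joint ranges: [-3.1, 3.1], [-0.84, 2.19], [0.05, 2.79], [-1.13, 4.28], [0.06, 2.93], [-2.69, 2.69]. Speed limits (rad/s): [2.22, 2.22, 2.79, 3.14, 3.14, 3.14].

### API

Orientations are given as a rotation vector (axis times angle).
In Python, from workcell import sense, camera, sign_off gives the robot as it stands. The module is installed in compiled form; this text tells all that it offers.
- The arm moves only by the tool servo_tool, never from a script. Its argument "moves" is a list of rows, each an object of numbers: "claw": the gripper's target within -1 to 1 (shut at 1, half-way at 0, fully open at -1); "dx", "dy", "dz": the shift along the tool's x, y, z in mm; "turn": the turn about the tool's z in rad. In form: [{"claw": .., "dx": .., "dy": .., "dz": .., "turn": ..}, ...]. A call has 1 to 12 rows; each row shifts and turns the pose as measured when the row begins, along the tool's axes as they then stand; what a row does not reach is not made up. A row lasts 1/8 s, in which the tool goes at most 62.5 mm and 10.7 degrees, less where a joint would pass 70% of its speed; a pose out of reach is approached as far as the arm can. A call is refused whole if a number of a shift passes 62.5 or a number of a turn 0.188, either way. A call with a gripper value outside its range is refused whole. The fingers move at their own pace and stop on an object; the grip force is fixed at half the most. Time passes only in rows, so rows that do not move let the fingers close. It gives the time, the measured TCP pose, the force and the opening at its end, in the units of the state.
- sense(): the state, without advancing time (a new reading comes with each control period).
- camera(name): name is "scene" or "side" or "wrist"; returns a dict with "image" (420x560x3 uint8, blue, green, red), "vertical_fov" (degrees; the focal length in pixels is half the picture's height over the tangent of half this angle, whatever the lens; pixels are square), "cx", "cy" (the principal point, pixels), "R" (3x3) and "t" (3): a world point X has camera coordinates R X + t; the wrist camera has in their place "tool_from_camera" (4x4, takes a point from camera to tool coordinates, whose origin is the TCP and whose axes are the flange's). Camera axes: x right, y down, z forward; pixel columns grow to the right and rows downward; lengths in m; the calibration is good to about 2 mm. A picture is of the moment at which its call begins: read the wrist's pose just before it. There is no depth.
- sign_off(): hands the job in, once; it reports no verdict.
The state is a dict: "time": time; "joint_pos": joint angles; "dq": joint speeds; "effort": joint torques, N m; "tool_pos": TCP position; "orientation": TCP orientation; "force": force on the tool from outside, world axes, zero at the start; "moment": the same for the moment, N m; "grip_width": opening from 0.0 (shut) to 1.0 (fully open).
Only numpy, scipy, OpenCV 4.12 (cv2) and the standard library are available. Lean on these libraries where they do the work, as an engineer would, in place of code of your own. Each camera call takes 0.05 s, during which the arm holds its last target.

### The job

Lower the pocketed white rack onto the steel drip tray so that all four of its lugs drop fully into the corner sockets, and let go of it. Then pull every damper cartridge out of the wooden cup holder and stand each one, rod up, fully down in a pocket of the seated rack to drain. Set each one down gently, never dropping one or letting it fall over, and leave the bottle and the spray can alone.

Things in the scene. Friction and masses are not known exactly. Their poses are not given: they have to be found in the camera images.
- drip_top (a point): The lower tray: a steel drip tray fixed to the bench, 250 x 180 mm (long side along this frame's x), walls 28 mm high, with a dark 40 mm square block in each corner, tops 35 mm above the bench. Each block has a 21 mm square socket, 22 mm deep, open upward, centred at x = +-98, y = +-64 mm. This point is the centre of the tray at the height of the block tops (35 mm over the bench), z up.
- rack_grip (a point): The upper tray's grip: a black upright block at the centre of the loose white rack, 44 mm along x, 14 mm thick along y, its top 116 mm above the rack's lug tips. This point is in it, 100 mm above the lug tips (on which the rack first stands on the bench); z up. With the lugs fully home this point is 84 mm above drip_top; either way round is right.
- rack_deck (a point): The upper tray itself: hollow white plastic slab 230 x 160 mm (long side along x), 50 mm thick, rack 0.7 kg in all. This point: centre of its top face, 66 mm above the lug tips; axes as rack_grip. In the top, six round pockets 40 mm across, 45 mm deep, at x = -70, 0, 70, y = -35, 35 mm. Underneath, four tapered round lugs, 16 mm across, 16 mm long, at x = +-98, y = +-64 mm.
- holder: The cup holder: a wooden block fixed to the bench, 120 x 190 x 55 mm (long side along y), with six upright round cups 41 mm across and 50 mm deep at x = +-35, y = -70, 0, 70 mm. Origin: centre of its underside, on the bench.
- damper1_mid (a point): A damper cartridge, 0.25 kg, 150 mm long: a black tube 36 mm across and 90 mm long with a chamfered foot, and above it a bare steel rod 16 mm across and 60 mm long. Stands upright in a cup of the holder at the start, or is absent. This point is on its axis, 75 mm above the foot (so 15 mm below the tube's top; the rod's middle is 45 mm above it); z points along the rod.
- damper2_mid (a point): A damper cartridge, 0.25 kg, 150 mm long: a black tube 36 mm across and 90 mm long with a chamfered foot, and above it a bare steel rod 16 mm across and 60 mm long. Stands upright in a cup of the holder at the start, or is absent. This point is on its axis, 75 mm above the foot (so 15 mm below the tube's top; the rod's middle is 45 mm above it); z points along the rod.
- damper3_mid (a point): A damper cartridge, 0.25 kg, 150 mm long: a black tube 36 mm across and 90 mm long with a chamfered foot, and above it a bare steel rod 16 mm across and 60 mm long. Stands upright in a cup of the holder at the start, or is absent. This point is on its axis, 75 mm above the foot (so 15 mm below the tube's top; the rod's middle is 45 mm above it); z points along the rod.
- damper4_mid (a point): A damper cartridge, 0.25 kg, 150 mm long: a black tube 36 mm across and 90 mm long with a chamfered foot, and above it a bare steel rod 16 mm across and 60 mm long. Stands upright in a cup of the holder at the start, or is absent. This point is on its axis, 75 mm above the foot (so 15 mm below the tube's top; the rod's middle is 45 mm above it); z points along the rod.
- damper5_mid (a point): A damper cartridge, 0.25 kg, 150 mm long: a black tube 36 mm across and 90 mm long with a chamfered foot, and above it a bare steel rod 16 mm across and 60 mm long. Stands upright in a cup of the holder at the start, or is absent. This point is on its axis, 75 mm above the foot (so 15 mm below the tube's top; the rod's middle is 45 mm above it); z points along the rod.
- damper6_mid (a point): A damper cartridge, 0.25 kg, 150 mm long: a black tube 36 mm across and 90 mm long with a chamfered foot, and above it a bare steel rod 16 mm across and 60 mm long. Stands upright in a cup of the holder at the start, or is absent. This point is on its axis, 75 mm above the foot (so 15 mm below the tube's top; the rod's middle is 45 mm above it); z points along the rod.
- oil: Amber oil bottle, 72 mm across, 150 mm tall, standing at the back of the bench; origin under its centre. To be left alone.
- spray: White spray can, 60 mm across, 170 mm tall, standing at the back of the bench; origin under its centre. To be left alone.
Things that resemble listed ones, but are neither listed nor needed, are in the scene too. What is shaped like the part that bears damper5_mid but green is not meant.

How it is judged:
By the outcome, as a careful person would: the job done as asked, in the order asked, and still so for the second after the job is handed in, with the robot touching nothing.
Of damper1, damper2, damper3, damper4, damper5, damper6 only 4 to 6 are there at a start; the rules pass over those that are not, and their reading is None.
At some moment in a run one of rack may be knocked a few centimetres aside while the robot is not near it.
It also fails if it takes over 210 s, if anything falls off the work surface, if the arm or the gripper's body presses on something with over 40 N, if the wrist force passes 120 N, or if a joint passes its speed limit or range.

## Working session

There is one attempt and no reset: what is moved stays moved. The work goes in short steps, Python scripts to look and compute and a tool call to move; the robot and the scene stay as the last step left them, time stands still between calls to the robot, and variables do not carry over. Pictures are saved under pics/ and viewed, and the job is handed in when it is done.

Besides the shell and the picture viewer there is one more tool, called after "Call:" as a command line: name --argument value ..., lists and objects as JSON in quotes. servo_tool: Moves the arm, as the interface text tells. Its arguments: {"type":"object","properties":{"moves":{"type":"array"}},"required":["moves"]}

```bash
mkdir -p pics; python3 - <<'E'
from workcell import sense, camera
import cv2
s=sense(); print(s)
for n in ("scene","side","wrist"):
    c=camera(n); cv2.imwrite(f"pics/{n}0.png",c["image"])
    print(n,{k:v for k,v in c.items() if k!="image"})
E
```

```text
{'time': 0.0, 'joint_pos': array([-1.43259132e+00,  4.91565323e-01,  1.55951051e+00, -5.35341103e-06,
        1.09169809e+00, -1.05590519e-01]), 'dq': array([-1.06423087e-03,  1.27945634e-03,  3.65308873e-04, -3.05899091e-03,
       -7.98455883e-05, -3.15647282e-04]), 'effort': array([-7.88712368e-04, -6.18443370e+01, -2.61588800e+01, -1.40969164e-04,
        4.11360888e-03,  2.20919969e-05]), 'tool_pos': array([ 0.15088769, -0.6064608 ,  0.40410301]), 'orientation': array([-3.11710823e+00, -3.81865667e-01,  3.77022949e-05]), 'force': array([0.52384502, 0.20642132, 0.56257087]), 'moment': array([-0.01494726,  0.01631038,  0.05977886]), 'grip_width': 1.0024521403804323}
scene {'vertical_fov': 55.56006168556182, 'cx': 276.96003356434545, 'cy': 205.49074250470153, 'R': array([[ 0.72782658,  0.68574254,  0.00506378],
       [ 0.5757224 , -0.60700934, -0.54779867],
       [-0.37257509,  0.40161776, -0.83659487]]), 't': array([-0.4695973 , -0.28450314,  1.36199588])}
side {'vertical_fov': 49.103818293417625, 'cx': 278.09537059892284, 'cy': 208.72266811409497, 'R': array([[-0.73016866, -0.68313155, -0.01360232],
       [-0.46130054,  0.5075538 , -0.72773   ],
       [ 0.50403923, -0.52509088, -0.68572883]]), 't': array([0.46349585, 0.34525796, 1.08091964])}
wrist {'vertical_fov': 71.31976323695983, 'cx': 274.59164812942265, 'cy': 213.74470926341382, 'tool_from_camera': array([[ 5.52955774e-04, -9.60204187e-01, -2.79298431e-01,
         6.94878024e-02],
       [ 9.99999811e-01,  6.05692067e-04, -1.02515393e-04,
        -1.57486351e-04],
       [ 2.67604553e-04, -2.79298322e-01,  9.60204341e-01,
         3.05928922e-02],
       [ 0.00000000e+00,  0.00000000e+00,  0.00000000e+00,
         1.00000000e+00]])}
```

View pics/scene0.png

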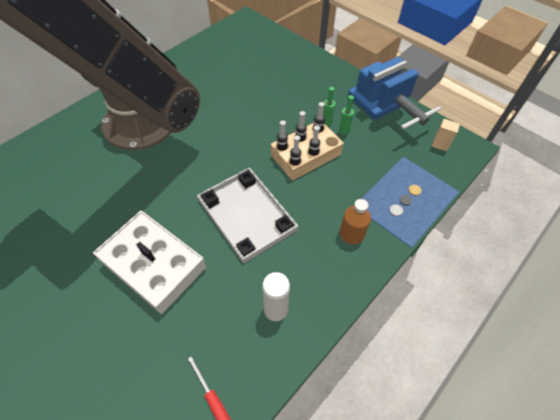

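View pics/side0.png

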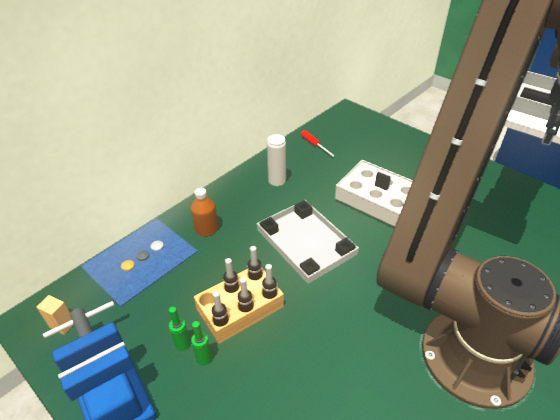

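View pics/wrist0.png

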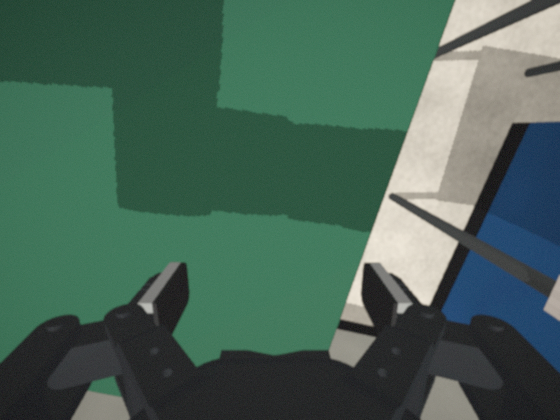

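The scene view shows:
- the white rack at about (150,258), with its black grip at (146,251)
- the drip tray at (247,213)
- the wooden holder at (307,148), with 5 black and steel dampers and an empty cup at (332,143)
- two green look-alikes at (330,105) and (347,118), which are not wanted
- the bottle at (355,222) and the spray can at (276,297)

Next I'll crop and measure.

```bash
cat > h.py <<'E'
import numpy as np, cv2
from scipy.spatial.transform import Rotation as Ro
from workcell import sense, camera
def K(c):
    h=c["image"].shape[0]; f=h/2/np.tan(np.radians(c["vertical_fov"])/2)
    return f,c["cx"],c["cy"]
def pose(c,s=None):
    "world_from_cam R,t"
    if "R" in c:
        R=np.array(c["R"]);t=np.array(c["t"]); return R.T,-R.T@t
    T=np.array(c["tool_from_camera"]); Rt=Ro.from_rotvec(s["orientation"]).as_matrix()
    return Rt@T[:3,:3], Rt@T[:3,3]+s["tool_pos"]
def ray(c,uv,s=None):
    f,cx,cy=K(c); R,o=pose(c,s); uv=np.atleast_2d(uv).astype(float)
    d=np.c_[(uv[:,0]-cx)/f,(uv[:,1]-cy)/f,np.ones(len(uv))]@R.T
    return o,d
def onplane(c,uv,z,s=None):
    o,d=ray(c,uv,s); k=(z-o[2])/d[:,2]; return o+d*k[:,None]
def proj(c,X,s=None):
    f,cx,cy=K(c); R,o=pose(c,s); p=(np.atleast_2d(X)-o)@R
    return np.c_[p[:,0]/p[:,2]*f+cx,p[:,1]/p[:,2]*f+cy]
def snap(n,tag):
    s=sense(); c=camera(n); cv2.imwrite(f"pics/{tag}.png",c["image"]); return c,s
def tri(c1,u1,c2,u2,s1=None,s2=None):
    o1,d1=ray(c1,u1,s1); o2,d2=ray(c2,u2,s2); d1=d1[0];d2=d2[0]
    A=np.c_[d1,-d2]; k=np.linalg.lstsq(A,o2-o1,rcond=None)[0]
    a=o1+k[0]*d1;b=o2+k[1]*d2; return (a+b)/2,np.linalg.norm(a-b)
E
python3 - <<'E'
import cv2,numpy as np
a=cv2.imread("pics/scene0.png");b=cv2.imread("pics/side0.png")
cv2.imwrite("pics/c1.png",cv2.resize(a[70:320,80:380],None,fx=2.6,fy=2.4,interpolation=2)[:600,:800])
cv2.imwrite("pics/c2.png",cv2.resize(b[120:370,160:440],None,fx=2.8,fy=2.4,interpolation=2)[:600,:800])
E
```

```text
(no output)
```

View pics/c1.png

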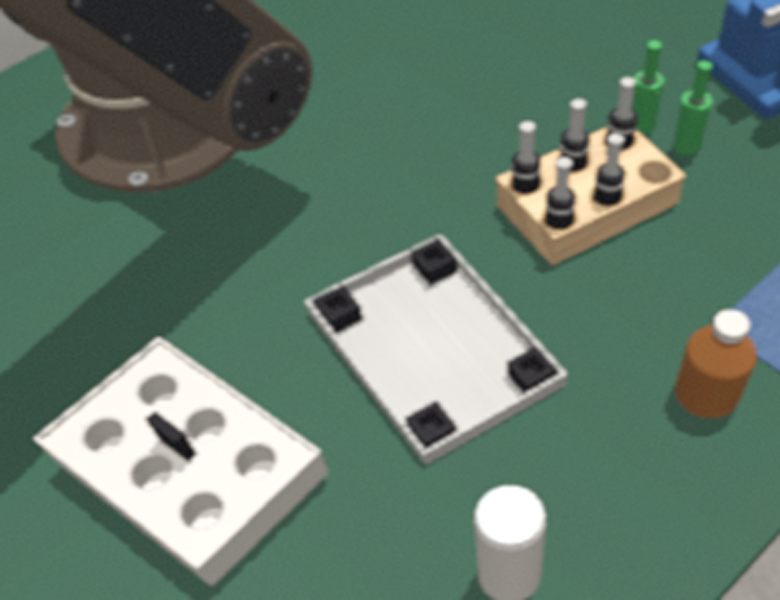

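View pics/c2.png

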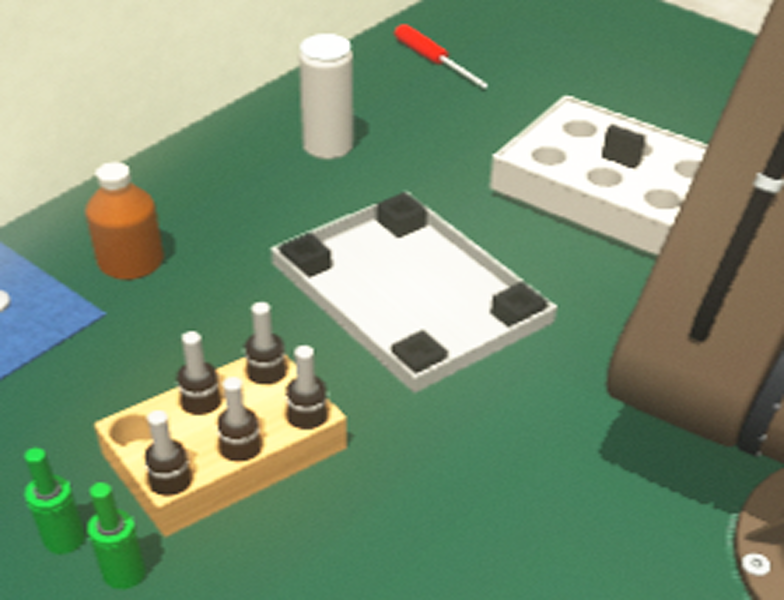

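Candidates, as scene crop pixels. The only rack is at (170,440) and the only tray at (435,345). Black dampers are at (525,170), (575,145), (622,120), (560,200) and (610,180), with an empty cup at (655,172). The green pair at (648,90) and (693,115) is excluded.

```bash
python3 - <<'E'
from h import *
c=camera("scene"); d=camera("side")
S=lambda L:np.c_[80+np.array(L)[:,0]/2.6,70+np.array(L)[:,1]/2.4]
D=lambda L:np.c_[160+np.array(L)[:,0]/2.8,120+np.array(L)[:,1]/2.4]
np.set_printoptions(precision=4,suppress=True)
def rep(n,P): print(n,"\n",P)
t=[(440,236),(306,303),(425,460),(566,375)]
P=onplane(c,S(t),0.028); rep("tray rim",P); print(P.mean(0),np.linalg.norm(np.diff(P,axis=0),axis=1))
t2=[(405,194),(274,250),(416,388),(555,303)]
P=onplane(d,D(t2),0.028); rep("tray rim side",P); print(P.mean(0),np.linalg.norm(np.diff(P,axis=0),axis=1))
r=[(158,340),(36,438),(210,573),(322,455)]
P=onplane(c,S(r),0.066); rep("rack deck",P); print(P.mean(0),np.linalg.norm(np.diff(P,axis=0),axis=1))
h=[(497,180),(622,128),(685,172),(555,245)]
P=onplane(c,S(h),0.055); rep("holder",P); print(P.mean(0),np.linalg.norm(np.diff(P,axis=0),axis=1))
rods=[(527,126),(578,104),(627,82),(565,162),(616,140)]
zt=0.155
P=onplane(c,S(rods),zt); rep("rod",P)
rods2=[(304,352),(233,384),(158,417),(261,308),(191,337)]
P=onplane(d,D(rods2),zt); rep("rod side",P)
rep("cup",onplane(c,S([(655,172)]),.055)); rep("cup",onplane(d,D([(132,430)]),.055))
rep("spray",onplane(c,S([(510,512)]),.17)); rep("oil cap",onplane(c,S([(731,325)]),.15)); rep("green",onplane(c,S([(655,45),(704,66)]),.15))
E
```

```text
tray rim 
 [[ 0.4317  0.1027  0.028 ]
 [ 0.3968 -0.0733  0.028 ]
 [ 0.6435 -0.1269  0.028 ]
 [ 0.6755  0.0517  0.028 ]]
[ 0.5369 -0.0114  0.028 ] [0.1794 0.2525 0.1814]
tray rim side 
 [[ 0.6295 -0.1167  0.028 ]
 [ 0.6652  0.0551  0.028 ]
 [ 0.4157  0.1161  0.028 ]
 [ 0.3933 -0.0738  0.028 ]]
[ 0.5259 -0.0048  0.028 ] [0.1754 0.2569 0.1912]
rack deck 
 [[ 0.3478 -0.2261  0.066 ]
 [ 0.3624 -0.3824  0.066 ]
 [ 0.6041 -0.3559  0.066 ]
 [ 0.5813 -0.2025  0.066 ]]
[ 0.4739 -0.2917  0.066 ] [0.1569 0.2432 0.1551]
holder 
 [[0.4317 0.2    0.055 ]
 [0.48   0.374  0.055 ]
 [0.5857 0.3655 0.055 ]
 [0.5529 0.1687 0.055 ]]
[0.5126 0.277  0.055 ] [0.1806 0.1061 0.1995]
rod 
 [[0.4587 0.2209 0.155 ]
 [0.4751 0.288  0.155 ]
 [0.4904 0.3559 0.155 ]
 [0.528  0.2065 0.155 ]
 [0.5452 0.2714 0.155 ]]
rod side 
 [[0.4534 0.2237 0.155 ]
 [0.4691 0.2915 0.155 ]
 [0.4855 0.3589 0.155 ]
 [0.5214 0.2075 0.155 ]
 [0.5382 0.2751 0.155 ]]
cup 
 [[0.5596 0.3406 0.055 ]]
cup 
 [[0.5533 0.3439 0.055 ]]
spray 
 [[ 0.7868 -0.1541  0.17  ]]
oil cap 
 [[0.7939 0.1492 0.15  ]]
green 
 [[0.4675 0.4364 0.15  ]
 [0.534  0.4453 0.15  ]]
```

```bash
cat >> h.py <<'E'
np.set_printoptions(precision=4,suppress=True)
def yaw(s): 
    R=Ro.from_rotvec(s["orientation"]).as_matrix(); return np.arctan2(R[1,0],R[0,0])
def goto(x,y,z,yw_deg):
    "prints turn first, then shift in axes AFTER the turn"
    s=sense(); R=Ro.from_rotvec(s["orientation"]).as_matrix(); 
    turn=-(np.radians(yw_deg)-yaw(s)); turn=(turn+np.pi)%(2*np.pi)-np.pi
    d=np.array([x,y,z])-s["tool_pos"]
    R2=R@Ro.from_rotvec([0,0,turn]).as_matrix()
    print("turn %.3f  before-turn axes %s  after-turn axes %s mm"%(turn,np.round(R.T@d*1000,1),np.round(R2.T@d*1000,1)), "t=%.1f"%s["time"])
E
python3 - <<'E'
from h import *
goto(0.474,-0.292,0.42,6)
E
```

```text
turn 0.139  before-turn axes [ 389.5 -227.2  -15.4]  after-turn axes [ 354.2 -279.   -15.4] mm t=0.2
```

Call:
servo_tool --moves '[{"turn":0.139},{"dx":40,"dy":-31,"dz":-2},{"dx":40,"dy":-31,"dz":-2},{"dx":40,"dy":-31,"dz":-2},{"dx":40,"dy":-31,"dz":-2},{"dx":40,"dy":-31,"dz":-2},{"dx":40,"dy":-31,"dz":-2},{"dx":40,"dy":-31,"dz":-2},{"dx":40,"dy":-31,"dz":-2},{"dx":0,"dy":0,"dz":0}]'

```text
invalid input
```

```bash
python3 - <<'E'
from h import *
goto(0.474,-0.292,0.42,6)
c,s=snap("wrist","w1"); print(s["tool_pos"],np.degrees(yaw(s)),s["force"])
E
```

```text
turn 0.139  before-turn axes [ 389.5 -227.2  -15.4]  after-turn axes [ 354.2 -279.   -15.4] mm t=0.2
[ 0.1509 -0.6065  0.4044] 13.971098373925585 [-0.668  -0.5611 -0.2428]
```

View pics/w1.png

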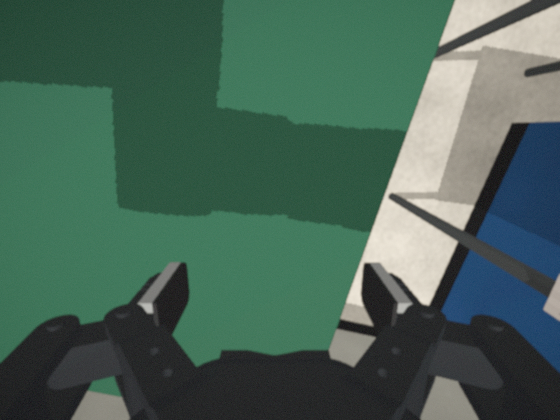

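All keys are needed in every row, so I'll send it again in full form.

Call:
servo_tool --moves '[{"claw":-1,"dx":0,"dy":0,"dz":0,"turn":0.139},{"claw":-1,"dx":40,"dy":-31,"dz":-2,"turn":0},{"claw":-1,"dx":40,"dy":-31,"dz":-2,"turn":0},{"claw":-1,"dx":40,"dy":-31,"dz":-2,"turn":0},{"claw":-1,"dx":40,"dy":-31,"dz":-2,"turn":0},{"claw":-1,"dx":40,"dy":-31,"dz":-2,"turn":0},{"claw":-1,"dx":40,"dy":-31,"dz":-2,"turn":0},{"claw":-1,"dx":40,"dy":-31,"dz":-2,"turn":0},{"claw":-1,"dx":40,"dy":-31,"dz":-2,"turn":0},{"claw":-1,"dx":0,"dy":0,"dz":0,"turn":0}]'

```text
time: 1.55
tool_pos: [0.4527, -0.3196, 0.4207]
orientation: [3.138, 0.154, 0.001]
force: [0.2, -0.1, -0.2]
grip_width: 1.002
```

```bash
python3 - <<'E'
from h import *
goto(0.474,-0.292,0.42,6)
c,s=snap("wrist","w2"); print(s["tool_pos"],np.degrees(yaw(s)),s["force"])
E
```

```text
turn -0.007  before-turn axes [ 23.9 -25.4   0.7]  after-turn axes [ 24.  -25.2   0.7] mm t=1.6
[ 0.4527 -0.3196  0.4207] 5.604480836043832 [ 0.1914 -0.0658 -0.2444]
```

View pics/w2.png

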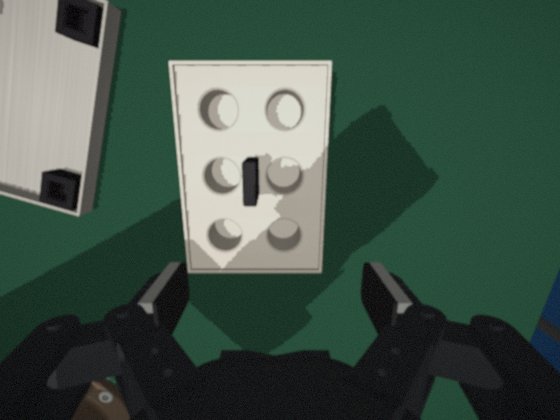

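The rack is centred in the wrist view, with deck corners at about (170,61), (332,61), (321,272) and (188,272) and the grip top at about (250,180). The tray's right-hand blocks show at upper left.

```bash
cat >> h.py <<'E'
def rack_white(c,s,z=0.066,lo=(100,110,110)):
    m=cv2.inRange(c["image"],np.array(lo),np.array((255,255,255)))
    return m
E
python3 - <<'E'
from h import *
import cv2
img=cv2.imread("pics/w2.png"); cv2.imwrite("pics/w2c.png",cv2.resize(img[40:290,150:350],None,fx=3,fy=2.4,interpolation=2))
s=sense(); c=camera("wrist"); c["image"]=img
P=onplane(c,[(170,61),(332,61),(321,272),(188,272)],.066,s); print(P,P.mean(0),np.linalg.norm(np.diff(P,axis=0),axis=1))
v=P[0]-P[3]+P[1]-P[2]; print("yaw",np.degrees(np.arctan2(v[1],v[0])))
hsv=cv2.cvtColor(img,cv2.COLOR_BGR2HSV)
m=(img.max(2)<45)[140:225,235:270].astype(np.uint8)
n,l,st,ce=cv2.connectedComponentsWithStats(m); print(st,ce)
E
```

```text
[[ 0.5757 -0.2034  0.066 ]
 [ 0.5914 -0.3648  0.066 ]
 [ 0.359  -0.3868  0.066 ]
 [ 0.3432 -0.2248  0.066 ]] [ 0.4673 -0.2949  0.066 ] [0.1622 0.2334 0.1627]
yaw 5.338869103359506
[[   0    0   35   85 2805]
 [  10   18   13   46  170]] [[16.8474 42.4064]
 [19.5176 35.2941]]
```

View pics/w2c.png

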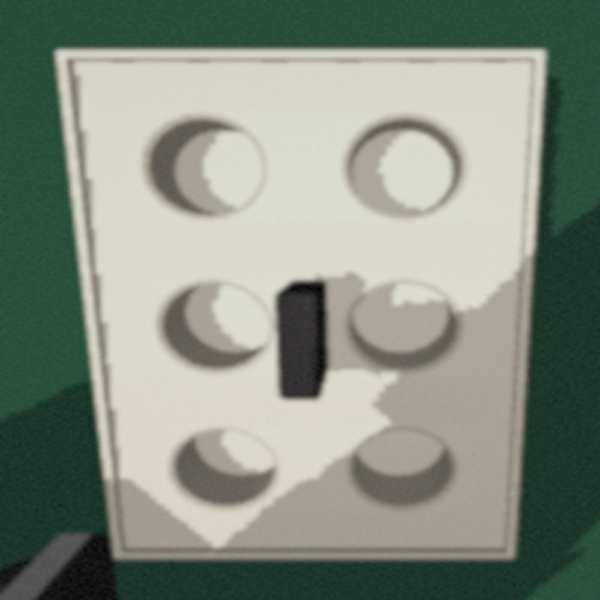

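```bash
python3 - <<'E'
from h import *
goto(0.468,-0.295,0.32,5.4)
E
```

```text
turn 0.001  before-turn axes [ 19.3 -24.7 100.5]  after-turn axes [ 19.3 -24.7 100.5] mm t=1.6
```

Call:
servo_tool --moves '[{"claw":-0.5,"dx":10,"dy":-12,"dz":30,"turn":0},{"claw":-0.5,"dx":9,"dy":-12,"dz":35,"turn":0},{"claw":-0.5,"dx":0,"dy":0,"dz":35,"turn":0},{"claw":-0.5,"dx":0,"dy":0,"dz":0,"turn":0}]'

```text
time: 2.15
tool_pos: [0.4651, -0.2995, 0.3186]
orientation: [3.137, 0.14, 0.002]
force: [-0.9, -0.7, 0.2]
grip_width: 0.749
```

```bash
python3 - <<'E'
from h import *
goto(0.468,-0.295,0.255,5.4)
c,s=snap("wrist","w3"); print(s["tool_pos"],np.degrees(yaw(s)),s["force"])
# predicted grip top centre in pixel
print(proj(c,[[0.468,-0.295,0.116]],s))
E
```

```text
turn -0.005  before-turn axes [ 3.3 -4.4 63.6]  after-turn axes [ 3.3 -4.4 63.6] mm t=2.1
[ 0.4651 -0.2995  0.3186] 5.09949251477864 [-0.8971 -0.7221  0.1842]
[[267.0917 238.668 ]]
```

View pics/w3.png

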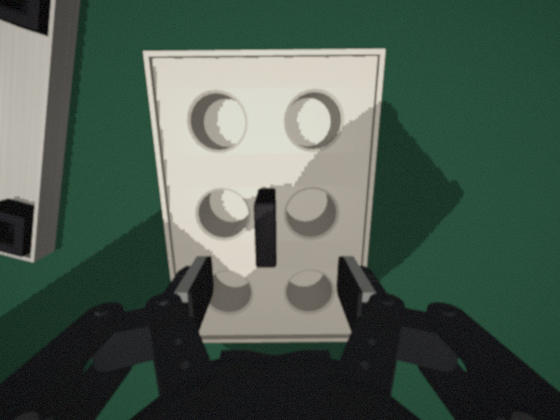

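Call:
servo_tool --moves '[{"claw":-0.5,"dx":3,"dy":-4,"dz":20,"turn":0},{"claw":-0.5,"dx":1,"dy":-1,"dz":22,"turn":-0.005},{"claw":-0.5,"dx":0,"dy":0,"dz":22,"turn":0},{"claw":-0.5,"dx":0,"dy":0,"dz":0,"turn":0}]'

```text
time: 2.7
tool_pos: [0.469, -0.2986, 0.2617]
orientation: [3.128, 0.141, 0.016]
force: [0.6, 0.7, 0.3]
grip_width: 0.752
```

```bash
python3 - <<'E'
from h import *
goto(0.468,-0.295,0.255,5.4)
c,s=snap("wrist","w4"); print(s["tool_pos"],np.degrees(yaw(s)),s["force"])
E
```

```text
turn -0.004  before-turn axes [-0.7 -3.7  6.6]  after-turn axes [-0.7 -3.8  6.6] mm t=2.7
[ 0.469  -0.2986  0.2617] 5.148864574983357 [0.5751 0.7436 0.3007]
```

View pics/w4.png

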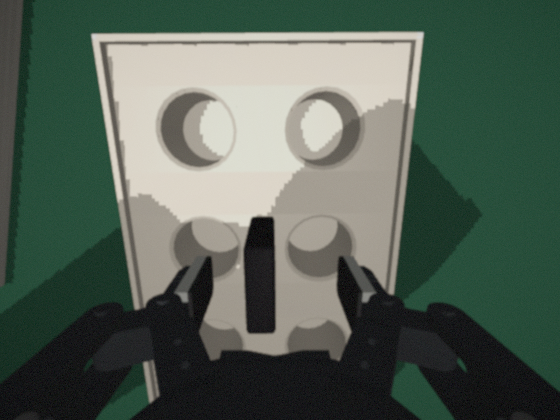

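Call:
servo_tool --moves '[{"claw":-0.5,"dx":0,"dy":-4,"dz":6,"turn":-0.004},{"claw":-0.5,"dx":0,"dy":0,"dz":0,"turn":0},{"claw":-0.5,"dx":0,"dy":0,"dz":0,"turn":0}]'

```text
time: 3.12
tool_pos: [0.4691, -0.2952, 0.2592]
orientation: [3.123, 0.146, 0.023]
force: [-0.5, -0.2, -1.0]
grip_width: 0.75
```

```bash
cat >> h.py <<'E'
def tilt(s):
    R=Ro.from_rotvec(s["orientation"]).as_matrix(); return np.round(np.degrees(R[:2,2]),2)
E
python3 - <<'E'
from h import *
goto(0.468,-0.295,0.255,5.4)
s=sense(); print(tilt(s),s["tool_pos"],s["dq"])
E
```

```text
turn -0.000  before-turn axes [-1.1 -0.3  4.2]  after-turn axes [-1.1 -0.3  4.2] mm t=3.1
[ 0.89 -0.8 ] [ 0.4691 -0.2952  0.2592] [ 0.0014 -0.0056  0.0027  0.0008  0.0019 -0.0002]
```

Call:
servo_tool --moves '[{"claw":-0.5,"dx":0,"dy":0,"dz":0,"turn":0},{"claw":-0.5,"dx":0,"dy":0,"dz":0,"turn":0},{"claw":-0.5,"dx":0,"dy":0,"dz":0,"turn":0},{"claw":-0.5,"dx":0,"dy":0,"dz":0,"turn":0}]'

```text
time: 3.62
tool_pos: [0.4691, -0.2952, 0.2597]
orientation: [3.123, 0.147, 0.024]
force: [-0.0, -0.2, 0.7]
grip_width: 0.751
```

```bash
python3 - <<'E'
from h import *
goto(0.468,-0.295,0.255,5.4)
s=sense(); print(tilt(s),s["tool_pos"],s["dq"])
E
```

```text
turn -0.000  before-turn axes [-1.2 -0.3  4.6]  after-turn axes [-1.2 -0.3  4.6] mm t=3.6
[ 0.91 -0.82] [ 0.4691 -0.2952  0.2597] [ 0.0011  0.     -0.0001  0.0027 -0.0009 -0.0006]
```

Call:
servo_tool --moves '[{"claw":-0.5,"dx":-1,"dy":0,"dz":5,"turn":0}]'

```text
time: 3.75
tool_pos: [0.4683, -0.2954, 0.2546]
orientation: [3.123, 0.147, 0.024]
force: [0.2, 0.4, -0.1]
grip_width: 0.751
```

```bash
python3 - <<'E'
from h import *
for i in range(3):
    s=sense(); print(tilt(s),s["tool_pos"]); camera("side")
s=sense(); print(tilt(s),s["tool_pos"],s["force"])
goto(0.468,-0.295,0.255,5.4)
E
```

```text
[ 0.94 -0.84] [ 0.4683 -0.2954  0.2546]
[ 0.88 -0.79] [ 0.468  -0.2953  0.2538]
[ 0.87 -0.78] [ 0.468  -0.2953  0.254 ]
[ 0.88 -0.79] [ 0.4681 -0.2953  0.2543] [ 0.3106  0.0436 -0.3288]
turn -0.000  before-turn axes [-0.1 -0.3 -0.8]  after-turn axes [-0.1 -0.3 -0.8] mm t=3.9
```

Call:
servo_tool --moves '[{"claw":-0.5,"dx":0,"dy":0,"dz":-22,"turn":0},{"claw":-0.5,"dx":0,"dy":0,"dz":-22,"turn":0},{"claw":-0.5,"dx":0,"dy":0,"dz":-22,"turn":0},{"claw":-0.5,"dx":0,"dy":0,"dz":0,"turn":0}]'

```text
time: 4.4
tool_pos: [0.4671, -0.2945, 0.3213]
orientation: [3.125, 0.146, 0.021]
force: [-0.1, 0.1, -0.7]
grip_width: 0.75
```

```bash
python3 - <<'E'
from h import *
s=sense(); print(tilt(s),s["tool_pos"],s["force"])
goto(0.468,-0.295,0.255,5.4)
E
```

```text
[ 0.81 -0.73] [ 0.4671 -0.2945  0.3213] [-0.0807  0.1045 -0.6849]
turn -0.001  before-turn axes [ 0.  -0.3 66.3]  after-turn axes [ 0.  -0.3 66.3] mm t=4.4
```

Call:
servo_tool --moves '[{"claw":-0.5,"dx":0,"dy":0,"dz":12,"turn":0},{"claw":-0.5,"dx":0,"dy":0,"dz":12,"turn":0},{"claw":-0.5,"dx":0,"dy":0,"dz":12,"turn":0},{"claw":-0.5,"dx":0,"dy":0,"dz":12,"turn":0},{"claw":-0.5,"dx":0,"dy":0,"dz":12,"turn":0}]'

```text
time: 5.03
tool_pos: [0.4675, -0.2949, 0.2543]
orientation: [3.128, 0.146, 0.016]
force: [-0.6, 0.3, 0.8]
grip_width: 0.75
```

```bash
python3 - <<'E'
from h import *
s=sense(); print(tilt(s),s["tool_pos"],s["force"]); camera("side");camera("side")
s=sense(); print(tilt(s),s["tool_pos"],s["force"])
goto(0.468,-0.295,0.255,5.4)
E
```

```text
[ 0.62 -0.58] [ 0.4675 -0.2949  0.2543] [-0.6003  0.3429  0.7751]
[ 0.54 -0.51] [ 0.4673 -0.2948  0.2539] [ 0.2895 -0.4248  0.1748]
turn -0.001  before-turn axes [ 0.7  0.2 -1.1]  after-turn axes [ 0.7  0.2 -1.1] mm t=5.1
```

Call:
servo_tool --moves '[{"claw":1,"dx":0,"dy":0,"dz":0,"turn":0},{"claw":1,"dx":0,"dy":0,"dz":0,"turn":0},{"claw":1,"dx":0,"dy":0,"dz":0,"turn":0},{"claw":1,"dx":0,"dy":0,"dz":0,"turn":0},{"claw":1,"dx":0,"dy":0,"dz":0,"turn":0},{"claw":1,"dx":0,"dy":0,"dz":0,"turn":0},{"claw":1,"dx":0,"dy":0,"dz":0,"turn":0}]'

```text
time: 6.0
tool_pos: [0.4673, -0.2945, 0.2548]
orientation: [3.129, 0.147, 0.015]
force: [0.6, 1.5, -1.6]
grip_width: 0.156
```

```bash
python3 - <<'E'
from h import *
c,s=snap("wrist","w5"); print(tilt(s),s["tool_pos"],s["force"],s["moment"],s["grip_width"])
E
```

```text
[ 0.56 -0.5 ] [ 0.4673 -0.2945  0.2548] [ 0.6358  1.4862 -1.5984] [ 0.5286 -0.0474  0.2014] 0.15597754124975205
```

View pics/w5.png

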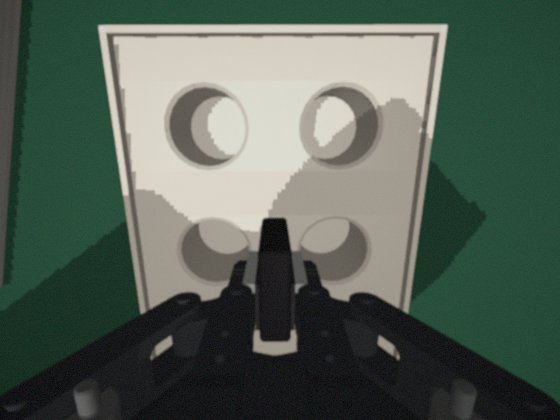

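```bash
python3 - <<'E'
from h import *
s=sense(); c=camera("wrist"); img=cv2.imread("pics/w5.png")
P=onplane(c,[(100,26),(447,26),(207,125),(340,125)],.066,s); print(P)
R=Ro.from_rotvec(s["orientation"]).as_matrix(); print((P-s["tool_pos"])@R)
goto(0.532,-0.010,0.40,-12.3)
E
```

```text
[[ 0.5771 -0.2026  0.066 ]
 [ 0.5932 -0.3676  0.066 ]
 [ 0.5368 -0.2546  0.066 ]
 [ 0.5434 -0.3234  0.066 ]]
[[ 0.1163 -0.083   0.1891]
 [ 0.1168  0.0828  0.1907]
 [ 0.0713 -0.035   0.1891]
 [ 0.0713  0.0341  0.1898]]
turn 0.309  before-turn axes [  92.4 -275.7 -147. ]  after-turn axes [   4.2 -290.7 -147. ] mm t=6.1
```

Call:
servo_tool --moves '[{"claw":-0.5,"dx":0,"dy":0,"dz":0,"turn":0},{"claw":-0.5,"dx":0,"dy":0,"dz":0,"turn":0},{"claw":-0.5,"dx":0,"dy":0,"dz":0,"turn":0},{"claw":-0.5,"dx":0,"dy":0,"dz":-20,"turn":0},{"claw":-0.5,"dx":0,"dy":0,"dz":-30,"turn":0},{"claw":-0.5,"dx":0,"dy":0,"dz":-30,"turn":0},{"claw":-0.5,"dx":0,"dy":0,"dz":-30,"turn":0},{"claw":-0.5,"dx":0,"dy":0,"dz":-20,"turn":0}]'

```text
time: 7.1
tool_pos: [0.4659, -0.2936, 0.388]
orientation: [3.129, 0.146, 0.014]
force: [1.2, 0.4, -0.3]
grip_width: 0.75
```

```bash
python3 - <<'E'
from h import *
s=sense(); print(tilt(s),s["tool_pos"])
goto(0.532,-0.010,0.40,-12.3)
E
```

```text
[ 0.52 -0.5 ] [ 0.4659 -0.2936  0.388 ]
turn 0.308  before-turn axes [  92.3 -276.1  -13.8]  after-turn axes [   4.3 -291.1  -13.8] mm t=7.1
```

Call:
servo_tool --moves '[{"claw":-0.5,"dx":0,"dy":0,"dz":-5,"turn":0.154},{"claw":-0.5,"dx":0,"dy":0,"dz":-5,"turn":0.154},{"claw":-0.5,"dx":0,"dy":-36,"dz":0,"turn":0},{"claw":-0.5,"dx":0,"dy":-36,"dz":0,"turn":0},{"claw":-0.5,"dx":0,"dy":-36,"dz":0,"turn":0},{"claw":-0.5,"dx":0,"dy":-36,"dz":0,"turn":0},{"claw":-0.5,"dx":0,"dy":-36,"dz":0,"turn":0},{"claw":-0.5,"dx":0,"dy":-36,"dz":0,"turn":0},{"claw":-0.5,"dx":0,"dy":-36,"dz":0,"turn":0},{"claw":-0.5,"dx":0,"dy":-25,"dz":0,"turn":0}]'

```text
time: 8.35
tool_pos: [0.5289, -0.0169, 0.3991]
orientation: [3.11, -0.359, 0.026]
force: [-0.4, -0.5, -0.2]
grip_width: 0.75
```

```bash
python3 - <<'E'
from h import *
camera("side");camera("side")
c,s=snap("wrist","w6"); print(tilt(s),s["tool_pos"],s["force"])
goto(0.532,-0.010,0.40,-12.3)
print(s["tool_pos"].tolist(),s["orientation"].tolist())
E
```

```text
[ 0.87 -0.74] [ 0.529  -0.0165  0.399 ] [-0.0772  0.4184 -0.9647]
turn -0.014  before-turn axes [ 1.4 -8.1 -1.1]  after-turn axes [ 1.5 -8.  -1.1] mm t=8.5
[0.5289513950258468, -0.016483104857508448, 0.39904571591300614] [3.1101379461478156, -0.35591726480020786, 0.026003408246804152]
```

View pics/w6.png

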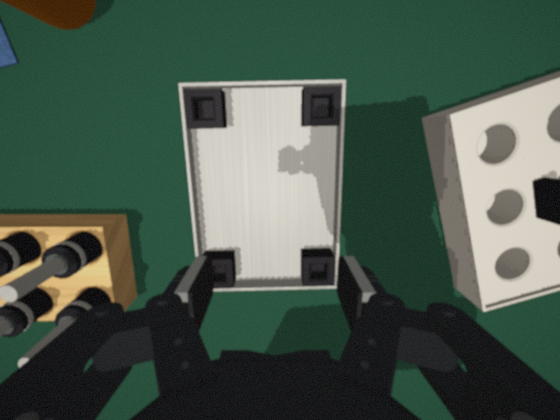

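The tray is in the wrist view, with sockets at about (207,109), (320,106), (319,268) and (220,270), the last partly behind a finger.

```bash
python3 - <<'E'
import cv2,numpy as np
i=cv2.imread("pics/w6.png"); 
def g(x): return np.clip((x/255.)**0.45*255,0,255).astype(np.uint8)
A=[cv2.resize(g(i[y:y+60,x:x+65]),None,fx=6,fy=5,interpolation=2) for x,y in((175,75),(290,75),(190,240),(290,240))]
cv2.imwrite("pics/w6c.png",np.vstack([np.hstack(A[:2]),np.hstack(A[2:])]))
E
```

```text
(no output)
```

View pics/w6c.png

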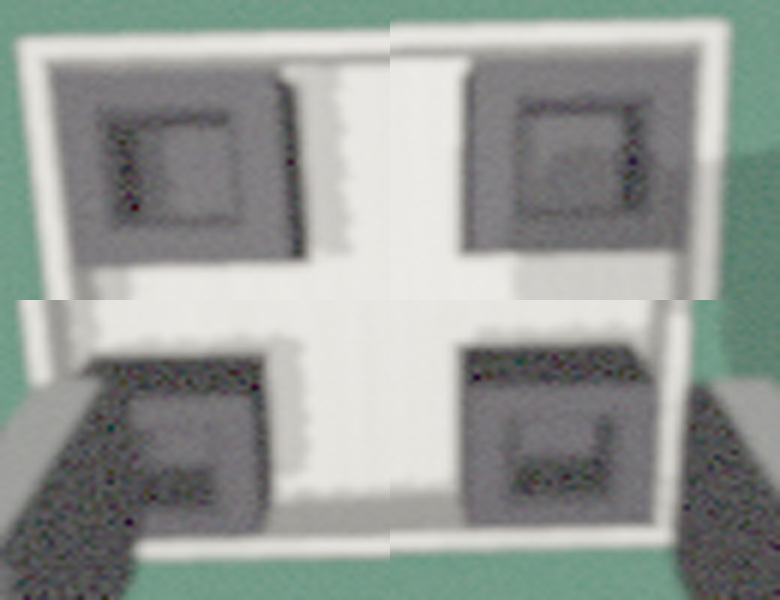

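```bash
cat > pw6.py <<'E'
from h import *
S6={"tool_pos":np.array([0.5289513950258468,-0.016483104857508448,0.39904571591300614]),"orientation":np.array([3.1101379461478156,-0.35591726480020786,0.026003408246804152])}
c=camera("wrist")
P=onplane(c,[(203.5,108.4),(321.9,106.2),(318,270.6)],.035,S6); print(P)
print("x diag centre",(P[0]+P[2])/2, "len",np.linalg.norm(P[0]-P[1]),np.linalg.norm(P[1]-P[2]))
a=P[1]-P[2]; b=P[0]-P[1]; print("yaw",np.degrees(np.arctan2(a[1],a[0])),np.degrees(np.arctan2(b[1],b[0]))-90)
Q=onplane(c,[(178,83.4),(346.3,79),(337,288.6)],.028,S6); print(Q,(Q[0]+Q[2])/2,np.linalg.norm(Q[0]-Q[1]),np.linalg.norm(Q[1]-Q[2]))
a=Q[1]-Q[2]; b=Q[0]-Q[1]; print("yaw",np.degrees(np.arctan2(a[1],a[0])),np.degrees(np.arctan2(b[1],b[0]))-90)
E
python3 pw6.py
```

```text
[[ 0.6398  0.0326  0.035 ]
 [ 0.6133 -0.0923  0.035 ]
 [ 0.4234 -0.0518  0.035 ]]
x diag centre [ 0.5316 -0.0096  0.035 ] len 0.12766817016908186 0.19411520107859517
yaw -12.04131311000628 -11.985683429929466
[[ 0.6712  0.0534  0.028 ]
 [ 0.6349 -0.1242  0.028 ]
 [ 0.3889 -0.0715  0.028 ]] [ 0.5301 -0.009   0.028 ] 0.18131000494408372 0.25157835953195373
yaw -12.105002078112427 -11.570203411347606
```

Call:
servo_tool --moves '[{"claw":-0.5,"dx":0,"dy":20,"dz":0,"turn":0},{"claw":-0.5,"dx":0,"dy":36,"dz":0,"turn":0},{"claw":-0.5,"dx":0,"dy":36,"dz":0,"turn":0},{"claw":-0.5,"dx":0,"dy":36,"dz":0,"turn":0},{"claw":-0.5,"dx":0,"dy":36,"dz":0,"turn":0},{"claw":-0.5,"dx":0,"dy":36,"dz":0,"turn":0},{"claw":-0.5,"dx":0,"dy":36,"dz":0,"turn":0},{"claw":-0.5,"dx":0,"dy":36,"dz":0,"turn":0},{"claw":-0.5,"dx":0,"dy":16,"dz":0,"turn":-0.154},{"claw":-0.5,"dx":0,"dy":0,"dz":0,"turn":-0.154}]'

```text
time: 9.8
tool_pos: [0.4544, -0.3175, 0.4024]
orientation: [3.123, 0.118, 0.023]
force: [0.2, 0.5, -0.2]
grip_width: 0.749
```

```bash
python3 - <<'E'
from h import *
camera("side");camera("side")
c,s=snap("wrist","w7"); print(tilt(s),s["tool_pos"],s["force"])
goto(0.4685,-0.2943,0.255,5.4)
print(proj(c,[[0.4685,-0.2943,0.116]],s))
E
```

```text
[ 0.88 -0.88] [ 0.4547 -0.3167  0.4024] [-0.1216  0.6678 -0.1527]
turn -0.025  before-turn axes [ 13.  -23.3 147.3]  after-turn axes [ 13.5 -23.  147.3] mm t=9.9
[[245.4389 196.2851]]
```

View pics/w7.png

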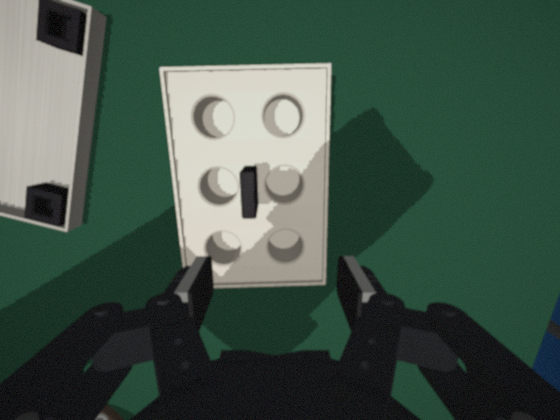

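Call:
servo_tool --moves '[{"claw":-0.5,"dx":7,"dy":-11,"dz":10,"turn":-0.02},{"claw":-0.5,"dx":5,"dy":-11,"dz":20,"turn":0},{"claw":-0.5,"dx":0,"dy":0,"dz":20,"turn":0},{"claw":-0.5,"dx":0,"dy":0,"dz":20,"turn":0},{"claw":-0.5,"dx":0,"dy":0,"dz":20,"turn":0}]'

```text
time: 10.58
tool_pos: [0.4678, -0.2903, 0.3088]
orientation: [3.122, 0.129, 0.025]
force: [0.1, 0.2, -0.9]
grip_width: 0.752
```

```bash
python3 - <<'E'
from h import *
camera("side");camera("side")
c,s=snap("wrist","w8"); print(tilt(s),s["tool_pos"],s["force"])
goto(0.4685,-0.2943,0.255,5.4)
print(proj(c,[[0.4685,-0.2943,0.116]],s))
E
```

```text
[ 0.81 -0.79] [ 0.4675 -0.2903  0.3078] [ 0.2802 -0.5755  1.4195]
turn -0.011  before-turn axes [-0.2  2.8 54.1]  after-turn axes [-0.3  2.8 54.1] mm t=10.7
[[276.4397 252.9878]]
```

View pics/w8.png

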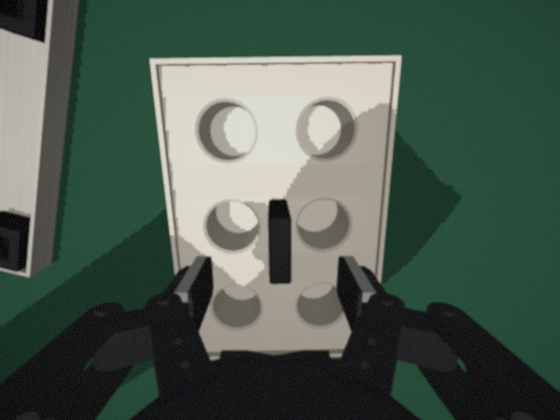

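Call:
servo_tool --moves '[{"claw":-0.5,"dx":0,"dy":3,"dz":14,"turn":-0.01},{"claw":-0.5,"dx":0,"dy":0,"dz":14,"turn":0},{"claw":-0.5,"dx":0,"dy":0,"dz":14,"turn":0},{"claw":-0.5,"dx":0,"dy":0,"dz":11,"turn":0}]'

```text
time: 11.22
tool_pos: [0.4693, -0.2944, 0.2544]
orientation: [3.12, 0.145, 0.027]
force: [-0.6, 0.4, -0.0]
grip_width: 0.752
```

Call:
servo_tool --moves '[{"claw":1,"dx":0,"dy":0,"dz":0,"turn":0},{"claw":1,"dx":0,"dy":0,"dz":0,"turn":0},{"claw":1,"dx":0,"dy":0,"dz":0,"turn":0},{"claw":1,"dx":0,"dy":0,"dz":0,"turn":0},{"claw":1,"dx":0,"dy":0,"dz":0,"turn":0},{"claw":1,"dx":0,"dy":0,"dz":0,"turn":0},{"claw":1,"dx":0,"dy":0,"dz":0,"turn":0}]'

```text
time: 12.1
tool_pos: [0.4692, -0.2939, 0.2543]
orientation: [3.122, 0.145, 0.025]
force: [1.3, 1.1, -1.3]
grip_width: 0.156
```

Call:
servo_tool --moves '[{"claw":1,"dx":0,"dy":0,"dz":-10,"turn":0},{"claw":1,"dx":0,"dy":0,"dz":-15,"turn":0},{"claw":1,"dx":0,"dy":0,"dz":-15,"turn":0},{"claw":1,"dx":0,"dy":0,"dz":-15,"turn":0},{"claw":1,"dx":0,"dy":0,"dz":-15,"turn":0},{"claw":1,"dx":0,"dy":0,"dz":-15,"turn":0}]'

```text
time: 12.85
tool_pos: [0.4673, -0.2925, 0.3444]
orientation: [3.123, 0.145, 0.023]
force: [0.2, 0.1, -7.6]
grip_width: 0.157
```

```bash
python3 - <<'E'
from h import *
camera("side");camera("side")
c,s=snap("wrist","w9"); print(tilt(s),s["tool_pos"],s["force"],s["moment"],s["grip_width"])
snap("side","s9"); snap("scene","sc9")
goto(0.5309,-0.0095,0.35,-12)
E
```

```text
[ 1.   -0.94] [ 0.4674 -0.2927  0.3452] [ 1.1164 -0.4884 -7.5072] [-0.0085 -0.0297  0.0523] 0.1590701157260636
turn 0.302  before-turn axes [  89.7 -275.8  -10.2]  after-turn axes [   3.6 -290.   -10.2] mm t=13.1
```

View pics/w9.png

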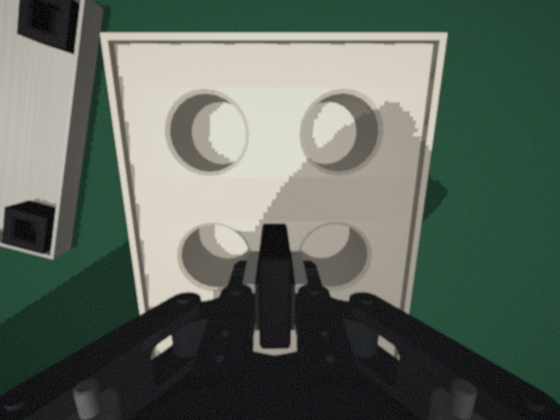

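View pics/s9.png

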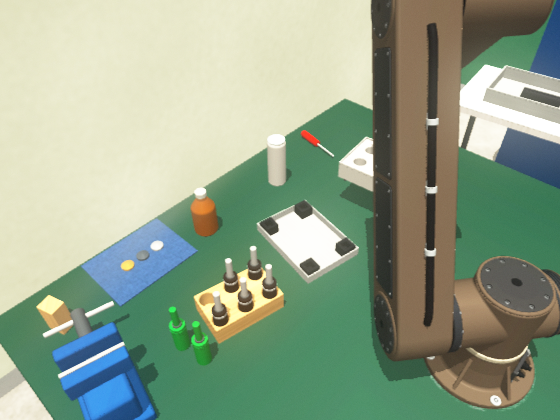

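```bash
python3 - <<'E'
from h import *
c=camera("wrist")
s={"tool_pos":np.zeros(3),"orientation":np.zeros(3)}
P=onplane(c,[(207,132),(341.5,132),(101,33),(447,33)],.1883,s); print(P)
E
```

```text
[[ 0.0678 -0.035   0.1883]
 [ 0.0678  0.0348  0.1883]
 [ 0.1131 -0.0826  0.1883]
 [ 0.1132  0.082   0.1883]]
```

```bash
cat >> h.py <<'E'
def gp(x,y,z,yw_deg,off=(0,0,0.155)):
    "move so that tool point off lands at x,y (z: TCP-equivalent height of point)"
    s=sense(); R=Ro.from_rotvec(s["orientation"]).as_matrix()
    turn=-(np.radians(yw_deg)-yaw(s)); turn=(turn+np.pi)%(2*np.pi)-np.pi
    # after turn about tool z, the point offset moves
    R2=R@Ro.from_rotvec([0,0,turn]).as_matrix()
    p=s["tool_pos"]+R@np.array(off); p2=s["tool_pos"]+R2@np.array(off)
    d2=R2.T@(np.array([x,y,z])-p2)*1000
    print("t=%.1f tilt %s pt %s yaw %.2f turn %.3f shift(after turn) %s  F %s M %s w %.3f"%(s["time"],tilt(s),np.round(p,4),np.degrees(yaw(s)),turn,np.round(d2,1),np.round(s["force"],1),np.round(s["moment"],2),s["grip_width"]))
E
python3 - <<'E'
from h import *
gp(0.5309,-0.0095,0.19,-12,(-.002,0,.155))
E
```

```text
t=13.2 tilt [ 0.81 -0.78] pt [ 0.4674 -0.2948  0.1876] yaw 5.30 turn 0.302 shift(after turn) [   2.9 -291.7   -5.4]  F [-0.7 -0.2 -8. ] M [ 0.06  0.06 -0.02] w 0.155
```

Call:
servo_tool --moves '[{"claw":1,"dx":0,"dy":-15,"dz":0,"turn":0.06},{"claw":1,"dx":0,"dy":-28,"dz":-1,"turn":0.06},{"claw":1,"dx":0,"dy":-28,"dz":-1,"turn":0.06},{"claw":1,"dx":0,"dy":-28,"dz":-1,"turn":0.06},{"claw":1,"dx":0,"dy":-28,"dz":-1,"turn":0.06},{"claw":1,"dx":0,"dy":-28,"dz":-1,"turn":0},{"claw":1,"dx":0,"dy":-28,"dz":0,"turn":0},{"claw":1,"dx":0,"dy":-28,"dz":0,"turn":0},{"claw":1,"dx":0,"dy":-28,"dz":0,"turn":0},{"claw":1,"dx":0,"dy":-20,"dz":0,"turn":0}]'

```text
time: 14.4
tool_pos: [0.502, -0.0308, 0.3385]
orientation: [3.114, -0.345, 0.008]
force: [-0.1, 0.3, -7.4]
grip_width: 0.157
```

```bash
python3 - <<'E'
from h import *
camera("side");camera("side")
gp(0.5309,-0.0095,0.165,-12,(-.002,0,.155))
E
```

```text
t=14.5 tilt [ 0.23 -0.5 ] pt [ 0.5007 -0.0313  0.1834] yaw -12.58 turn -0.010 shift(after turn) [ 24.9 -27.8  18.3]  F [ 0.3  0.4 -7.9] M [ 0.08 -0.08  0.08] w 0.156
```

Call:
servo_tool --moves '[{"claw":1,"dx":8,"dy":-9,"dz":0,"turn":-0.005},{"claw":1,"dx":8,"dy":-9,"dz":0,"turn":-0.005},{"claw":1,"dx":8,"dy":-8,"dz":9,"turn":0},{"claw":1,"dx":0,"dy":0,"dz":9,"turn":0}]'

```text
time: 15.0
tool_pos: [0.5336, -0.01, 0.3189]
orientation: [3.116, -0.328, 0.008]
force: [0.1, 1.1, -7.5]
grip_width: 0.159
```

```bash
python3 - <<'E'
from h import *
camera("side");camera("side")
gp(0.5309,-0.0095,0.165,-12,(-.002,0,.155))
snap("scene","sc10"); snap("side","s10"); snap("wrist","w10")
a=cv2.imread("pics/sc10.png");b=cv2.imread("pics/s10.png")
cv2.imwrite("pics/c10.png",np.hstack([cv2.resize(a[130:290,160:330],(395,372),interpolation=2),cv2.resize(b[150:310,220:390],(395,372),interpolation=2)]))
E
```

```text
t=15.1 tilt [ 0.1  -0.49] pt [ 0.5311 -0.0112  0.1633] yaw -12.05 turn -0.001 shift(after turn) [-0.5 -1.6 -1.7]  F [-0.3 -0.5 -8.2] M [-0.01  0.   -0.02] w 0.155
```

View pics/c10.png

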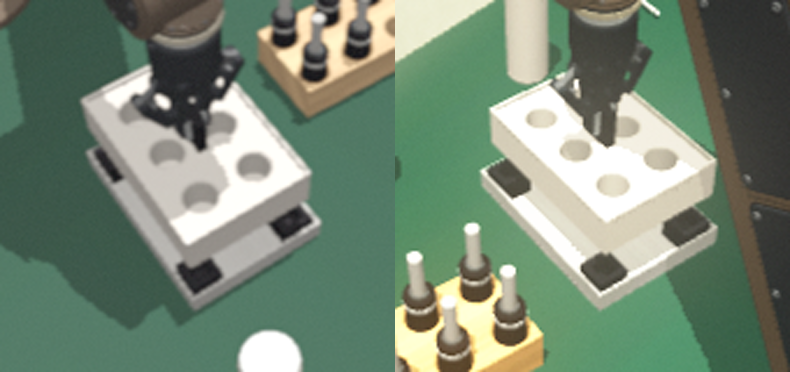

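View pics/w10.png

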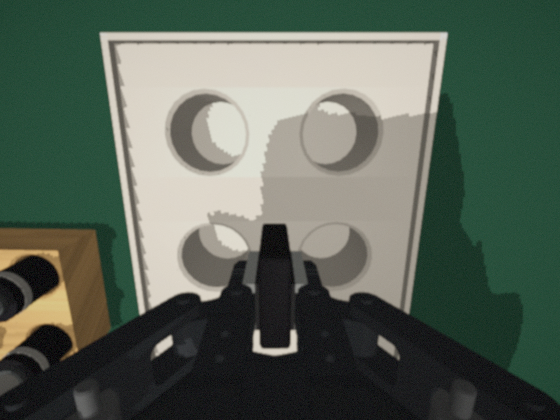

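Call:
servo_tool --moves '[{"claw":1,"dx":0,"dy":-2,"dz":6,"turn":0},{"claw":1,"dx":0,"dy":0,"dz":6,"turn":0},{"claw":1,"dx":0,"dy":0,"dz":6,"turn":0},{"claw":1,"dx":0,"dy":0,"dz":5,"turn":0}]'

```text
time: 15.75
tool_pos: [0.5331, -0.0088, 0.296]
orientation: [3.116, -0.33, 0.01]
force: [-0.2, -0.2, -7.0]
grip_width: 0.151
```

```bash
python3 - <<'E'
from h import *
camera("side");camera("side")
gp(0.5309,-0.0095,0.119,-12,(-.002,0,.155))
E
```

```text
t=15.8 tilt [ 0.25 -0.52] pt [ 0.5318 -0.0098  0.1408] yaw -12.09 turn -0.002 shift(after turn) [-1.1 -0.3 21.8]  F [ 0.9  0.1 -7.3] M [ 0.06 -0.05 -0.02] w 0.156
```

Call:
servo_tool --moves '[{"claw":1,"dx":-1,"dy":0,"dz":3,"turn":0},{"claw":1,"dx":0,"dy":0,"dz":3,"turn":0},{"claw":1,"dx":0,"dy":0,"dz":3,"turn":0}]'

```text
time: 16.23
tool_pos: [0.5322, -0.0087, 0.2866]
orientation: [3.116, -0.33, 0.01]
force: [0.5, -0.8, -7.4]
grip_width: 0.156
```

```bash
python3 - <<'E'
from h import *
gp(0.5309,-0.0095,0.119,-12,(-.002,0,.155))
E
```

```text
t=16.2 tilt [ 0.3  -0.52] pt [ 0.531  -0.0097  0.1316] yaw -12.09 turn -0.002 shift(after turn) [-0.3 -0.3 12.6]  F [ 0.5 -0.8 -7.4] M [ 0.08  0.05 -0.09] w 0.156
```

Call:
servo_tool --moves '[{"claw":1,"dx":0,"dy":0,"dz":3,"turn":0},{"claw":1,"dx":0,"dy":0,"dz":3,"turn":0},{"claw":1,"dx":0,"dy":0,"dz":3,"turn":0}]'

```text
time: 16.6
tool_pos: [0.5323, -0.0088, 0.277]
orientation: [3.116, -0.33, 0.01]
force: [-0.2, 1.0, -8.1]
grip_width: 0.156
```

```bash
python3 - <<'E'
from h import *
gp(0.5309,-0.0095,0.119,-12,(-.002,0,.155))
E
```

```text
t=16.6 tilt [ 0.31 -0.53] pt [ 0.5312 -0.0098  0.122 ] yaw -12.09 turn -0.002 shift(after turn) [-0.4 -0.3  3. ]  F [-0.2  1.  -8.1] M [ 0.03  0.05 -0.02] w 0.156
```

Call:
servo_tool --moves '[{"claw":1,"dx":0,"dy":0,"dz":2,"turn":0},{"claw":1,"dx":0,"dy":0,"dz":1.5,"turn":0},{"claw":1,"dx":0,"dy":0,"dz":1,"turn":0}]'

```text
time: 16.98
tool_pos: [0.5321, -0.0089, 0.2728]
orientation: [3.115, -0.33, 0.01]
force: [-8.6, 0.1, 13.2]
grip_width: 0.156
```

```bash
python3 - <<'E'
from h import *
camera("side")
gp(0.5309,-0.0095,0.119,-12,(-.002,0,.155))
E
```

```text
t=17.0 tilt [ 0.3  -0.53] pt [ 0.5309 -0.0099  0.1179] yaw -12.09 turn -0.002 shift(after turn) [-0.1 -0.4 -1.1]  F [-6.  -1.3  2.2] M [0.09 0.27 0.09] w 0.152
```

Call:
servo_tool --moves '[{"claw":0.3,"dx":0,"dy":0,"dz":0,"turn":0},{"claw":0,"dx":0,"dy":0,"dz":0,"turn":0},{"claw":-0.3,"dx":0,"dy":0,"dz":0,"turn":0},{"claw":-0.3,"dx":0,"dy":0,"dz":0,"turn":0},{"claw":-0.3,"dx":0,"dy":0,"dz":0,"turn":0}]'

```text
time: 17.65
tool_pos: [0.5328, -0.009, 0.2742]
orientation: [3.115, -0.33, 0.016]
force: [0.4, 0.6, -0.7]
grip_width: 0.649
```

```bash
python3 - <<'E'
from h import *
gp(0.5309,-0.0095,0.119,-12,(-.002,0,.155))
c,s=snap("wrist","w11"); print(s["tool_pos"].tolist(),s["orientation"].tolist())
snap("scene","sc11"); snap("side","s11")
a=cv2.imread("pics/sc11.png");b=cv2.imread("pics/s11.png")
cv2.imwrite("pics/c11.png",np.hstack([cv2.resize(a[130:290,160:330],(395,372),interpolation=2),cv2.resize(b[150:310,220:390],(395,372),interpolation=2)]))
E
```

```text
t=17.6 tilt [ 0.54 -0.56] pt [ 0.5323 -0.0101  0.1192] yaw -12.09 turn -0.002 shift(after turn) [-1.5 -0.3  0.2]  F [ 0.4  0.6 -0.7] M [0.07 0.   0.01] w 0.649
[0.532787648642233, -0.008987217403610701, 0.2741987450677159] [3.115312887850722, -0.33002721212850605, 0.016417252558397977]
```

View pics/c11.png

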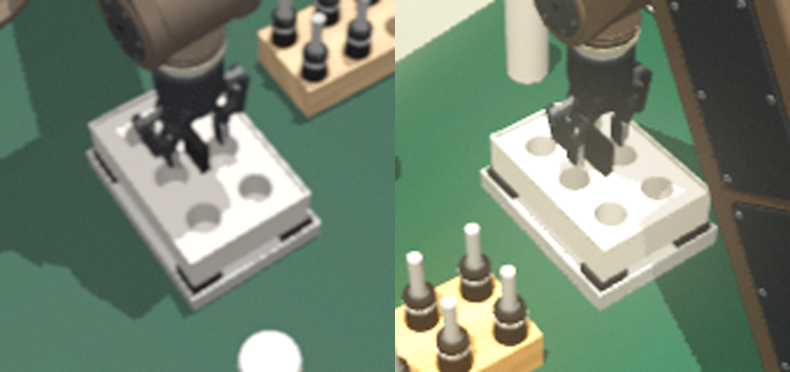

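View pics/w11.png

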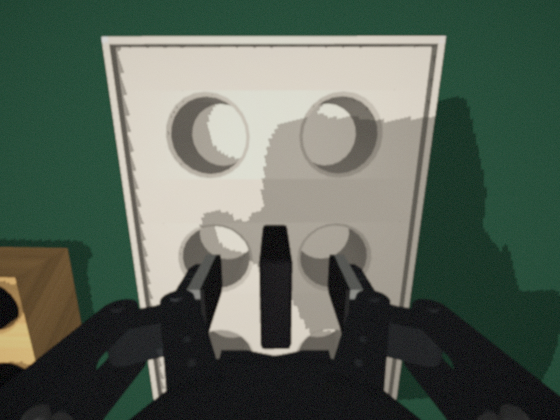

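Call:
servo_tool --moves '[{"claw":-0.3,"dx":0,"dy":0,"dz":-15,"turn":0},{"claw":-0.3,"dx":0,"dy":0,"dz":-25,"turn":0},{"claw":-0.3,"dx":0,"dy":0,"dz":-30,"turn":0},{"claw":-0.3,"dx":0,"dy":0,"dz":-30,"turn":0},{"claw":-0.3,"dx":0,"dy":0,"dz":-30,"turn":0},{"claw":-0.3,"dx":0,"dy":-10,"dz":-15,"turn":0}]'

```text
time: 18.55
tool_pos: [0.5328, 0.0022, 0.428]
orientation: [3.115, -0.331, 0.017]
force: [-0.2, 0.7, 0.2]
grip_width: 0.651
```

```bash
python3 - <<'E'
from h import *
camera("side");camera("side")
gp(0.49,0.275,0.27,-13)
c,s=snap("wrist","w12"); print(s["tool_pos"].tolist(),s["orientation"].tolist())
E
```

```text
t=18.6 tilt [ 0.66 -0.56] pt [0.5347 0.0013 0.2728] yaw -12.06 turn 0.016 shift(after turn) [-105.1 -256.6   -0.4]  F [-0.5  0.5 -1.2] M [-0.01 -0.    0.04] w 0.648
[0.532914671264836, 0.0028470217750904267, 0.42780144298718825] [3.115607143904073, -0.32905863766961946, 0.019432147627207557]
```

View pics/w12.png

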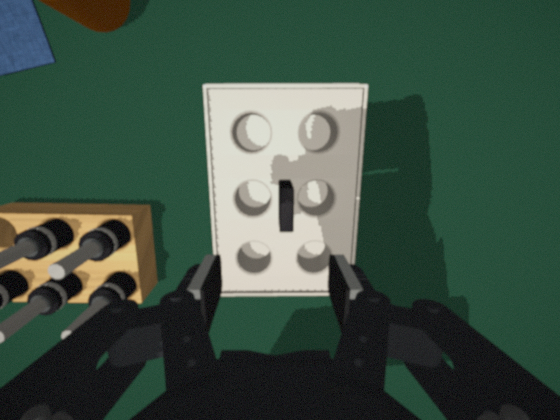

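```bash
python3 - <<'E'
import cv2,numpy as np
i=cv2.imread("pics/w12.png")
cv2.imwrite("pics/w12c.png",cv2.resize(i[75:300,200:375],None,fx=4,fy=2.6,interpolation=2))
E
```

```text
(no output)
```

View pics/w12c.png

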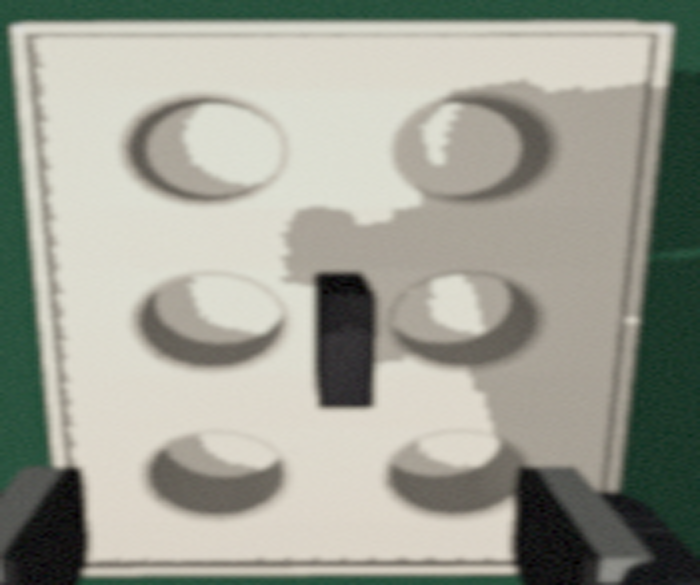

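```bash
cat > rackfit.py <<'E'
from h import *
def fit(P2,M2):
    # rigid 2D fit model->world
    pm=P2.mean(0); mm=M2.mean(0); H=(M2-mm).T@(P2-pm); U,S,V=np.linalg.svd(H); R=V.T@U.T
    if np.linalg.det(R)<0: V[-1]*=-1; R=V.T@U.T
    t=pm-R@mm; return R,t,P2-(M2@R.T+t)
M=np.array([(70,35),(70,-35),(0,35),(0,-35),(-70,35),(-70,-35)])/1000.
def run(uv,z,s,c):
    P=onplane(c,uv,z,s)[:,:2]; R,t,r=fit(P,M)
    print("centre",t,"yaw",np.degrees(np.arctan2(R[1,0],R[0,0])),"res mm\n",np.round(r*1000,1))
    print("pockets",np.round(M@R.T+t,4).tolist()); return R,t
if __name__=="__main__":
    S={"tool_pos":np.array([0.532914671264836, 0.0028470217750904267, 0.42780144298718825]),"orientation":np.array([3.115607143904073, -0.32905863766961946, 0.019432147627207557])}
    c=camera("wrist")
    q=np.array([(206.5,148),(474,146.5),(211,319),(465.5,319.5),(216,473.5),(456,472)]); uv=np.c_[200+q[:,0]/4,75+q[:,1]/2.6]
    run(uv,.085,S,c)
E
python3 rackfit.py
```

```text
centre [ 0.5314 -0.0109] yaw -11.9410564591042 res mm
 [[-0.6 -0.5]
 [ 0.1  0.5]
 [ 0.2 -0.3]
 [-0.1  0.2]
 [-0.  -0.2]
 [ 0.5  0.3]]
pockets [[0.6071, 0.0088], [0.5926, -0.0597], [0.5386, 0.0233], [0.5241, -0.0452], [0.4701, 0.0378], [0.4556, -0.0307]]
```

Call:
servo_tool --moves '[{"claw":-0.3,"dx":-6,"dy":-15,"dz":0,"turn":0.016},{"claw":-0.3,"dx":-14,"dy":-34,"dz":0,"turn":0},{"claw":-0.3,"dx":-14,"dy":-34,"dz":0,"turn":0},{"claw":-0.3,"dx":-14,"dy":-34,"dz":0,"turn":0},{"claw":-0.3,"dx":-14,"dy":-34,"dz":0,"turn":0},{"claw":-0.3,"dx":-14,"dy":-34,"dz":0,"turn":0},{"claw":-0.3,"dx":-14,"dy":-34,"dz":0,"turn":0},{"claw":-0.3,"dx":-14,"dy":-34,"dz":0,"turn":0},{"claw":-0.3,"dx":-8,"dy":-18,"dz":0,"turn":0}]'

```text
time: 19.88
tool_pos: [0.4835, 0.2963, 0.4135]
orientation: [3.106, -0.362, -0.009]
force: [1.1, -0.2, 0.4]
grip_width: 0.647
```

```bash
python3 - <<'E'
from h import *
camera("side");camera("side")
gp(0.49,0.275,0.27,-13)
c,s=snap("wrist","w13"); print(s["tool_pos"].tolist(),s["orientation"].tolist())
E
```

```text
t=20.0 tilt [-0.41 -0.76] pt [0.4824 0.2942 0.2587] yaw -13.24 turn -0.004 shift(after turn) [ 11.7  17.1 -11.1]  F [-0.5  0.2 -0.3] M [ 0.   -0.04 -0.01] w 0.648
[0.4834759342147087, 0.2962259718580754, 0.4136489715431626] [3.1068040768567813, -0.36044731403476904, -0.00862549114857832]
```

View pics/w13.png

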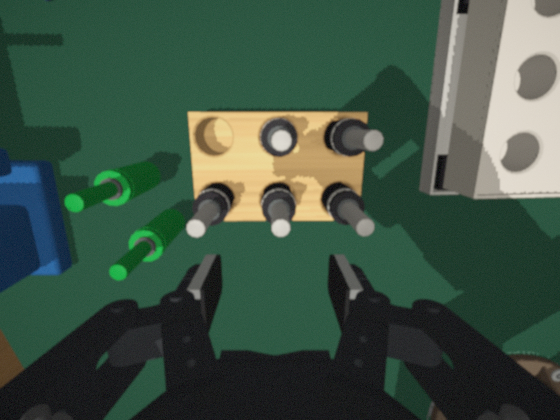

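Five dampers are confirmed, with rod tops at about (282,140), (373,140), (196,228), (281,228) and (365,227). The empty cup is at (214,135), and the green pair is outside the holder at left.

```bash
python3 - <<'E'
import cv2,numpy as np
i=cv2.imread("pics/w13.png")
cv2.imwrite("pics/w13c.png",cv2.resize(i[100:245,180:390],None,fx=3.8,fy=4,interpolation=2))
E
```

```text
(no output)
```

View pics/w13c.png

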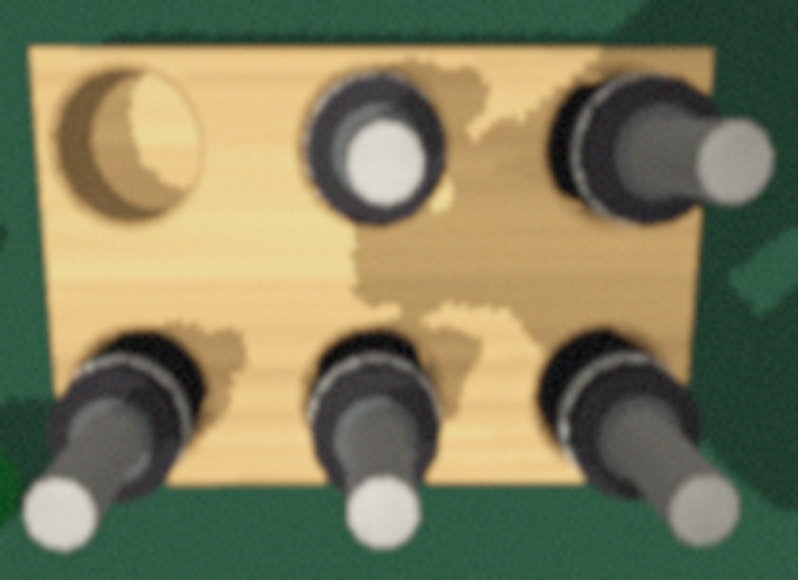

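```bash
python3 - <<'E'
from h import *
S={"tool_pos":np.array([0.4834759342147087, 0.2962259718580754, 0.4136489715431626]),"orientation":np.array([3.1068040768567813, -0.36044731403476904, -0.00862549114857832])}
c=camera("wrist")
q=np.array([(386,163),(735,162),(60,514),(384,513),(704,510)]); uv=np.c_[180+q[:,0]/3.8,100+q[:,1]/4]
P=onplane(c,uv,.155,S); print(P)
print(onplane(c,[(180+130/3.8,100+144/4)],.055,S))
from rackfit import fit
M=np.array([(35,0),(35,-70),(-35,70),(-35,0),(-35,-70)])/1000.
R,t,r=fit(P[:,:2],M); print(t,np.degrees(np.arctan2(R[1,0],R[0,0])),np.round(r*1000,1),R@[.035,.07]+t)
E
```

```text
[[0.5395 0.2733 0.155 ]
 [0.5237 0.2053 0.155 ]
 [0.4874 0.3573 0.155 ]
 [0.4713 0.2892 0.155 ]
 [0.4557 0.2214 0.155 ]]
[[0.556  0.3404 0.055 ]]
[0.5055 0.2813] -13.144033613329832 [[-0.1 -0.1]
 [ 0.   0.1]
 [ 0.1 -0.1]
 [-0.1 -0.1]
 [ 0.2  0.2]] [0.5555 0.3416]
```

```bash
python3 - <<'E'
from h import *
gp(0.5395,0.2733,0.22,-13.1)
E
```

```text
t=20.1 tilt [-0.38 -0.76] pt [0.4829 0.2926 0.2591] yaw -13.32 turn -0.004 shift(after turn) [59.7  5.4 38.9]  F [ 0.5 -0.3 -0.5] M [ 0.05  0.04 -0.02] w 0.646
```

Call:
servo_tool --moves '[{"claw":0,"dx":10,"dy":0,"dz":0,"turn":-0.004},{"claw":0,"dx":15,"dy":2,"dz":8,"turn":0},{"claw":0,"dx":15,"dy":2,"dz":8,"turn":0},{"claw":0,"dx":13,"dy":1,"dz":8,"turn":0},{"claw":0,"dx":7,"dy":0,"dz":8,"turn":0},{"claw":0,"dx":0,"dy":0,"dz":6,"turn":0}]'

```text
time: 20.82
tool_pos: [0.5467, 0.2708, 0.3728]
orientation: [3.106, -0.363, -0.008]
force: [-0.6, 0.4, 0.1]
grip_width: 0.501
```

```bash
python3 - <<'E'
from h import *
camera("side");camera("side")
gp(0.5395,0.2733,0.127,-13.1)
c,s=snap("wrist","w14"); print(proj(c,[[0.5395,0.2733,.155]],s))
E
```

```text
t=20.9 tilt [-0.44 -0.8 ] pt [0.5449 0.2689 0.2178] yaw -13.29 turn -0.003 shift(after turn) [-5.9 -4.5 90.7]  F [-0.   1.  -0.5] M [ 0.03 -0.07  0.02] w 0.502
[[267.9407 243.2911]]
```

View pics/w14.png

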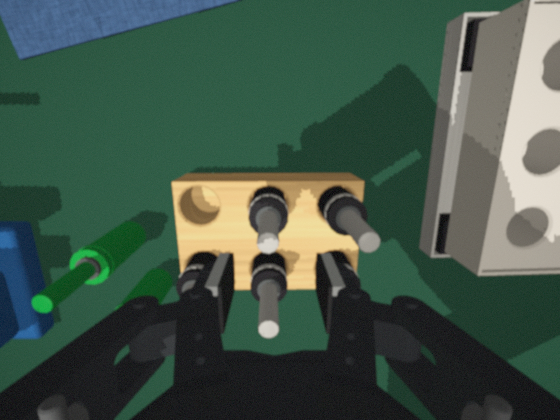

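Call:
servo_tool --moves '[{"claw":0,"dx":-5.5,"dy":-4.5,"dz":5,"turn":-0.003},{"claw":0,"dx":0,"dy":0,"dz":10,"turn":0},{"claw":0,"dx":0,"dy":0,"dz":10,"turn":0}]'

```text
time: 21.35
tool_pos: [0.5404, 0.2776, 0.3483]
orientation: [3.108, -0.355, -0.005]
force: [0.3, 0.5, -0.2]
grip_width: 0.498
```

```bash
python3 - <<'E'
from h import *
camera("side");camera("side")
gp(0.5395,0.2733,0.127,-13.1)
E
```

```text
t=21.4 tilt [-0.39 -0.78] pt [0.5393 0.2753 0.1925] yaw -13.03 turn 0.001 shift(after turn) [ 0.9  1.  65.5]  F [-0.1 -0.3  0.1] M [ 0.07 -0.   -0.  ] w 0.496
```

Call:
servo_tool --moves '[{"claw":0,"dx":0.5,"dy":1,"dz":10,"turn":0},{"claw":0,"dx":0.4,"dy":0,"dz":15,"turn":0},{"claw":0,"dx":0,"dy":0,"dz":15,"turn":0},{"claw":0,"dx":0,"dy":0,"dz":13,"turn":0},{"claw":0,"dx":0,"dy":0,"dz":9,"turn":0}]'

```text
time: 22.08
tool_pos: [0.5408, 0.2751, 0.2811]
orientation: [3.107, -0.356, -0.008]
force: [-1.2, -0.6, 0.4]
grip_width: 0.5
```

```bash
python3 - <<'E'
from h import *
camera("side");camera("side")
gp(0.5395,0.2733,0.127,-13.1)
c,s=snap("wrist","w15")
E
```

```text
t=22.2 tilt [-0.45 -0.8 ] pt [0.5395 0.2729 0.126 ] yaw -13.06 turn 0.001 shift(after turn) [-0.1 -0.4 -1. ]  F [-0.2 -0.5 -0.3] M [ 0.02  0.01 -0.02] w 0.499
```

View pics/w15.png

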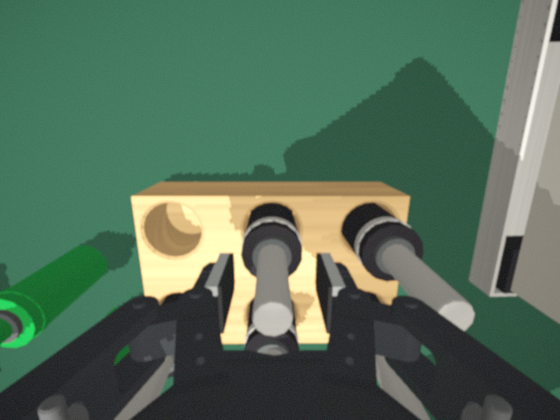

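Call:
servo_tool --moves '[{"claw":1,"dx":0,"dy":0,"dz":0,"turn":0},{"claw":1,"dx":0,"dy":0,"dz":0,"turn":0},{"claw":1,"dx":0,"dy":0,"dz":0,"turn":0},{"claw":1,"dx":0,"dy":0,"dz":0,"turn":0},{"claw":1,"dx":0,"dy":0,"dz":0,"turn":0},{"claw":1,"dx":0,"dy":0,"dz":-4,"turn":0},{"claw":1,"dx":0,"dy":0,"dz":-8,"turn":0},{"claw":1,"dx":0,"dy":0,"dz":-10,"turn":0},{"claw":1,"dx":0,"dy":0,"dz":-12,"turn":0},{"claw":1,"dx":0,"dy":0,"dz":-14,"turn":0},{"claw":1,"dx":0,"dy":0,"dz":-14,"turn":0}]'

```text
time: 23.6
tool_pos: [0.5412, 0.276, 0.3489]
orientation: [3.108, -0.355, -0.007]
force: [-0.5, -0.2, -2.3]
grip_width: 0.169
```

```bash
python3 - <<'E'
from h import *
gp(0.5926,-0.0597,0.32,-12)
c,s=snap("wrist","w16")
E
```

```text
t=23.6 tilt [-0.34 -0.76] pt [0.5403 0.274  0.194 ] yaw -13.05 turn -0.018 shift(after turn) [ 120.2  317.3 -121.9]  F [-0.5 -0.2 -2.3] M [ 0.03  0.01 -0.03] w 0.169
```

View pics/w16.png

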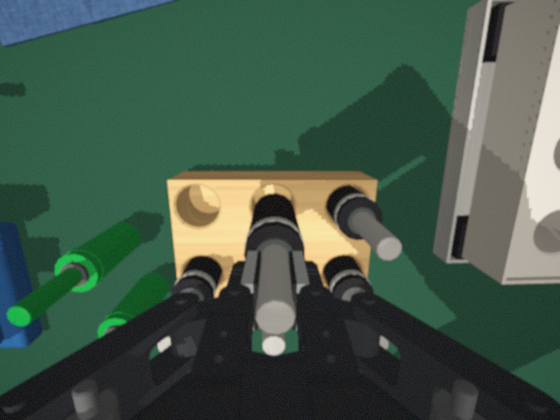

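```bash
python3 - <<'E'
from h import *
c=camera("wrist"); T={"tool_pos":np.zeros(3),"orientation":np.zeros(3)}
print(proj(c,[[0,0,.125],[0,0,.1855],[0,0,.275]],T), onplane(c,[(275,316)],.125,T))
i=cv2.imread("pics/w16.png"); g=np.clip((i/255.)**.5*255,0,255).astype(np.uint8)
cv2.imwrite("pics/w16c.png",cv2.resize(g[180:360,215:335],None,fx=5,fy=3.3,interpolation=2))
E
```

```text
[[272.9823 321.2603]
 [273.6041 254.6969]
 [274.0026 212.0365]] [[0.0023 0.0008 0.125 ]]
```

View pics/w16c.png

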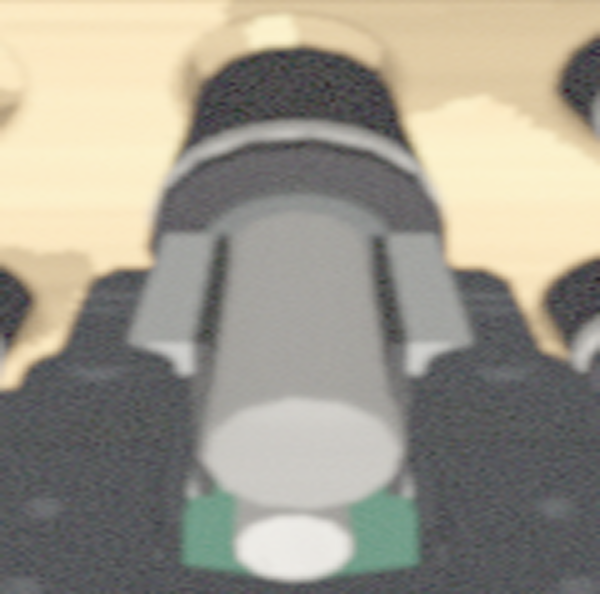

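Call:
servo_tool --moves '[{"claw":1,"dx":0,"dy":0,"dz":-15,"turn":0},{"claw":1,"dx":0,"dy":0,"dz":-25,"turn":0},{"claw":1,"dx":0,"dy":0,"dz":-25,"turn":0},{"claw":1,"dx":5,"dy":14,"dz":-25,"turn":-0.009},{"claw":1,"dx":10,"dy":26,"dz":-20,"turn":-0.009},{"claw":1,"dx":12,"dy":32,"dz":-8,"turn":0},{"claw":1,"dx":12,"dy":32,"dz":0,"turn":0},{"claw":1,"dx":12,"dy":32,"dz":0,"turn":0},{"claw":1,"dx":12,"dy":32,"dz":0,"turn":0},{"claw":1,"dx":12,"dy":32,"dz":0,"turn":0},{"claw":1,"dx":11,"dy":30,"dz":0,"turn":0},{"claw":1,"dx":8,"dy":20,"dz":0,"turn":0}]'

```text
time: 25.2
tool_pos: [0.581, 0.0067, 0.4815]
orientation: [3.112, -0.322, -0.003]
force: [0.1, 1.4, -2.7]
grip_width: 0.172
```

```bash
python3 - <<'E'
from h import *
camera("side");camera("side")
gp(0.5926,-0.0597,0.11,-12,(-.0005,0,.277))
c,s=snap("wrist","w17")
snap("side","s17")
E
```

```text
t=25.3 tilt [-0.18 -0.75] pt [0.5799 0.0028 0.2044] yaw -11.88 turn 0.002 shift(after turn) [25.5 57.2 95.2]  F [ 0.1 -0.8 -3.5] M [ 0.   -0.04 -0.02] w 0.171
```

View pics/w17.png

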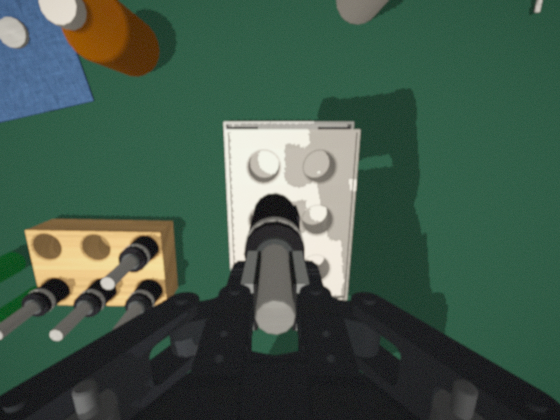

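Call:
servo_tool --moves '[{"claw":1,"dx":5,"dy":10,"dz":0,"turn":0},{"claw":1,"dx":8,"dy":17,"dz":0,"turn":0},{"claw":1,"dx":7,"dy":16,"dz":8,"turn":0},{"claw":1,"dx":5,"dy":12,"dz":12,"turn":0},{"claw":1,"dx":0,"dy":0,"dz":15,"turn":0},{"claw":1,"dx":0,"dy":0,"dz":15,"turn":0},{"claw":1,"dx":0,"dy":0,"dz":15,"turn":0},{"claw":1,"dx":0,"dy":0,"dz":12,"turn":0}]'

```text
time: 26.4
tool_pos: [0.5945, -0.0542, 0.3991]
orientation: [3.113, -0.319, -0.006]
force: [0.0, 0.2, -3.5]
grip_width: 0.17
```

```bash
python3 - <<'E'
from h import *
camera("side");camera("side")
gp(0.5926,-0.0597,0.092,-12,(-.0005,0,.277))
c,s=snap("wrist","w18")
i=c["image"]; g=np.clip((i/255.)**.6*255,0,255).astype(np.uint8)
cv2.imwrite("pics/w18c.png",cv2.resize(g[100:340,150:400],None,fx=3.0,fy=2.5,interpolation=2))
E
```

```text
t=26.5 tilt [-0.37 -0.66] pt [ 0.5921 -0.0574  0.1218] yaw -11.69 turn 0.005 shift(after turn) [ 1.1  1.8 29.8]  F [-0.4 -0.8 -3.4] M [0.01 0.07 0.01] w 0.169
```

View pics/w18c.png

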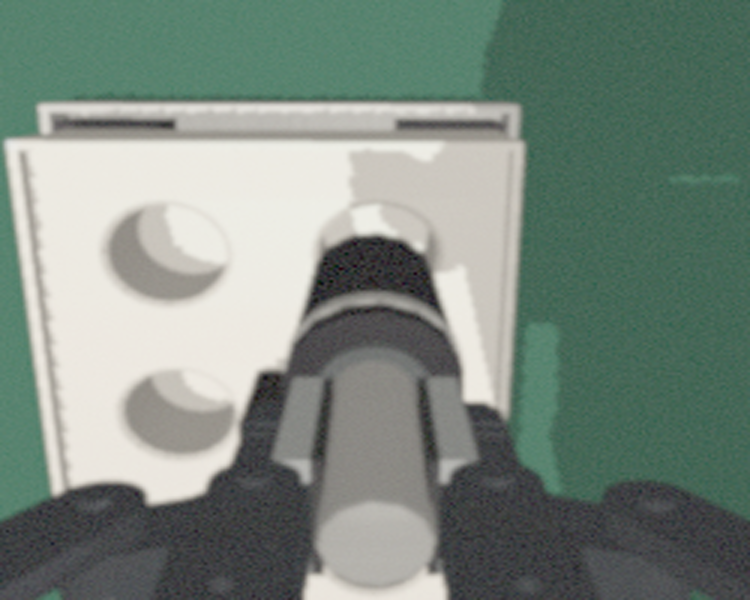

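Call:
servo_tool --moves '[{"claw":1,"dx":1,"dy":2,"dz":4,"turn":0.005},{"claw":1,"dx":0,"dy":0,"dz":7,"turn":0},{"claw":1,"dx":0,"dy":0,"dz":7,"turn":0},{"claw":1,"dx":0,"dy":0,"dz":7,"turn":0}]'

```text
time: 27.05
tool_pos: [0.5952, -0.0568, 0.375]
orientation: [3.112, -0.327, -0.001]
force: [0.0, 0.5, -3.1]
grip_width: 0.171
```

```bash
python3 - <<'E'
from h import *
camera("side");camera("side")
gp(0.5926,-0.0597,0.042,-12,(-.0005,0,.277))
c,s=snap("wrist","w19")
print(proj(c,[[0.6071,0.0088,.085],[0.5386,0.0233,.085],[0.5926,-.0597,.085]],s))
i=c["image"]; g=np.clip((i/255.)**.6*255,0,255).astype(np.uint8)
cv2.imwrite("pics/w19c.png",cv2.resize(g[100:340,150:400],None,fx=3.0,fy=2.5,interpolation=2))
E
```

```text
t=27.1 tilt [-0.19 -0.7 ] pt [ 0.5938 -0.0601  0.0975] yaw -11.99 turn 0.000 shift(after turn) [-1.2 -0.8 55.5]  F [-0.4  0.4 -2.8] M [-0.04 -0.03  0.02] w 0.168
[[197.1899 209.7726]
 [202.4782 278.5189]
 [273.7474 209.5246]]
```

View pics/w19c.png

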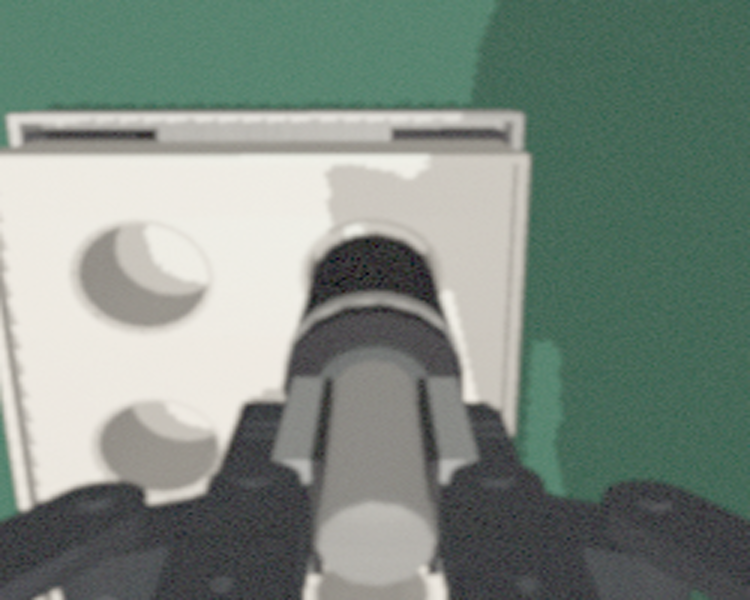

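```bash
python3 - <<'E'
from h import *
s=sense();c=camera("wrist")
R=Ro.from_rotvec(s["orientation"]).as_matrix()
for r,z in((.015,.0975),(.018,.1005)):
  P=onplane(c,[(274.3,194.6)],z,s)[0]; e=P-R[:,0]*r; print(r,e,"delta to pocket in tool",(R.T@(np.array([.5926,-.0597,z])-e))*1000)
E
```

```text
0.015 [ 0.5944 -0.0604  0.0975] delta to pocket in tool [-1.8925 -0.346  -0.0022]
0.018 [ 0.5921 -0.0599  0.1005] delta to pocket in tool [ 0.4427 -0.3125 -0.0017]
```

Call:
servo_tool --moves '[{"claw":1,"dx":-0.4,"dy":-0.5,"dz":4,"turn":0},{"claw":1,"dx":0,"dy":0,"dz":5,"turn":0},{"claw":1,"dx":0,"dy":0,"dz":5,"turn":0}]'

```text
time: 27.62
tool_pos: [0.5951, -0.0563, 0.3612]
orientation: [3.112, -0.327, 0.001]
force: [0.5, -0.3, -2.8]
grip_width: 0.167
```

```bash
python3 - <<'E'
from h import *
camera("side")
gp(0.5926,-0.0597,0.042,-12,(-.0005,0,.277))
E
```

```text
t=27.7 tilt [-0.1  -0.72] pt [ 0.594  -0.0597  0.0835] yaw -11.98 turn 0.000 shift(after turn) [-1.4 -0.3 41.5]  F [ 0.5  0.  -4.3] M [0.06 0.02 0.01] w 0.172
```

Call:
servo_tool --moves '[{"claw":1,"dx":-0.5,"dy":0,"dz":4,"turn":0},{"claw":1,"dx":0,"dy":0,"dz":5,"turn":0},{"claw":1,"dx":0,"dy":0,"dz":5,"turn":0}]'

```text
time: 28.05
tool_pos: [0.5944, -0.0564, 0.3456]
orientation: [3.112, -0.327, -0.001]
force: [0.5, 0.5, -2.9]
grip_width: 0.17
```

```bash
python3 - <<'E'
from h import *
camera("side")
gp(0.5926,-0.0597,0.042,-12,(-.0005,0,.277))
E
```

```text
t=28.1 tilt [-0.15 -0.71] pt [ 0.5931 -0.0598  0.068 ] yaw -11.98 turn 0.000 shift(after turn) [-0.5 -0.3 26. ]  F [-0.5  0.5 -3.2] M [ 0.03 -0.02  0.01] w 0.171
```

Call:
servo_tool --moves '[{"claw":1,"dx":0,"dy":0,"dz":5,"turn":0},{"claw":1,"dx":0,"dy":0,"dz":5,"turn":0},{"claw":1,"dx":0,"dy":0,"dz":5,"turn":0},{"claw":1,"dx":0,"dy":0,"dz":4,"turn":0},{"claw":1,"dx":0,"dy":0,"dz":3,"turn":0}]'

```text
time: 28.72
tool_pos: [0.5943, -0.0567, 0.3214]
orientation: [3.112, -0.327, -0.002]
force: [0.2, -0.7, -3.7]
grip_width: 0.169
```

```bash
python3 - <<'E'
from h import *
camera("side")
gp(0.5926,-0.0597,0.041,-12,(-.0005,0,.277))
E
```

```text
t=28.8 tilt [-0.17 -0.71] pt [ 0.593  -0.0601  0.0441] yaw -11.98 turn 0.000 shift(after turn) [-0.4 -0.3  3.1]  F [-0.3  0.3 -4.2] M [ 0.04 -0.01  0.04] w 0.169
```

Call:
servo_tool --moves '[{"claw":1,"dx":0,"dy":0,"dz":1.5,"turn":0},{"claw":1,"dx":0,"dy":0,"dz":1.5,"turn":0}]'

```text
time: 29.02
tool_pos: [0.5943, -0.0568, 0.3181]
orientation: [3.112, -0.327, -0.002]
force: [0.4, 0.7, -3.2]
grip_width: 0.17
```

```bash
python3 - <<'E'
from h import *
gp(0.5926,-0.0597,0.041,-12,(-.0005,0,.277))
E
```

```text
t=29.0 tilt [-0.15 -0.71] pt [ 0.5931 -0.0601  0.0411] yaw -11.99 turn 0.000 shift(after turn) [-0.6 -0.3  0.1]  F [ 0.4  0.7 -3.2] M [0.03 0.03 0.01] w 0.170
```

Call:
servo_tool --moves '[{"claw":1,"dx":0,"dy":0,"dz":1,"turn":0},{"claw":1,"dx":0,"dy":0,"dz":1,"turn":0}]'

```text
time: 29.28
tool_pos: [0.5946, -0.0569, 0.3175]
orientation: [3.112, -0.327, 0.002]
force: [-2.6, 1.1, 10.0]
grip_width: 0.171
```

```bash
python3 - <<'E'
from h import *
gp(0.5926,-0.0597,0.041,-12,(-.0005,0,.277))
E
```

```text
t=29.3 tilt [-0.01 -0.74] pt [ 0.594  -0.0603  0.0405] yaw -11.98 turn 0.000 shift(after turn) [-1.5 -0.3 -0.5]  F [-2.6  1.1 10. ] M [0.18 0.65 0.01] w 0.171
```

Call:
servo_tool --moves '[{"claw":0.4,"dx":0,"dy":0,"dz":0,"turn":0},{"claw":0.2,"dx":0,"dy":0,"dz":0,"turn":0},{"claw":0.1,"dx":0,"dy":0,"dz":0,"turn":0},{"claw":0,"dx":0,"dy":0,"dz":0,"turn":0},{"claw":0,"dx":0,"dy":0,"dz":0,"turn":0}]'

```text
time: 29.9
tool_pos: [0.5948, -0.0569, 0.3181]
orientation: [3.111, -0.327, 0.004]
force: [-0.4, -0.3, 0.2]
grip_width: 0.497
```

```bash
python3 - <<'E'
from h import *
gp(0.5926,-0.0597,0.041,-12,(-.0005,0,.277))
c,s=snap("wrist","w20")
E
```

```text
t=29.9 tilt [ 0.08 -0.76] pt [ 0.5947 -0.0605  0.0412] yaw -11.98 turn 0.000 shift(after turn) [-2.2 -0.3  0.1]  F [-0.4 -0.3  0.2] M [ 0.03 -0.06 -0.02] w 0.497
```

View pics/w20.png

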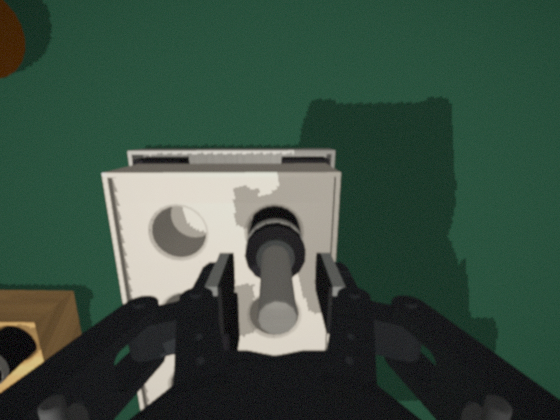

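Call:
servo_tool --moves '[{"claw":0,"dx":0,"dy":0,"dz":-10,"turn":0},{"claw":0,"dx":0,"dy":0,"dz":-20,"turn":0},{"claw":0,"dx":0,"dy":0,"dz":-25,"turn":0},{"claw":0,"dx":0,"dy":0,"dz":-20,"turn":0}]'

```text
time: 30.45
tool_pos: [0.5946, -0.0559, 0.3959]
orientation: [3.112, -0.327, 0.001]
force: [-0.1, 0.5, -0.5]
grip_width: 0.505
```

```bash
python3 - <<'E'
from h import *
camera("side");camera("side")
gp(0.5237,0.2053,0.24,-13.1)
E
```

```text
t=30.6 tilt [ 0.15 -0.77] pt [ 0.5952 -0.058   0.2419] yaw -11.98 turn 0.020 shift(after turn) [-129.3 -240.2   -1.9]  F [-0.4 -0.5  1. ] M [ 0.03 -0.   -0.01] w 0.504
```

Call:
servo_tool --moves '[{"claw":0,"dx":-8,"dy":-15,"dz":0,"turn":0.01},{"claw":0,"dx":-15,"dy":-28,"dz":0,"turn":0.01},{"claw":0,"dx":-17,"dy":-31,"dz":0,"turn":0},{"claw":0,"dx":-17,"dy":-31,"dz":0,"turn":0},{"claw":0,"dx":-17,"dy":-31,"dz":0,"turn":0},{"claw":0,"dx":-17,"dy":-31,"dz":0,"turn":0},{"claw":0,"dx":-17,"dy":-31,"dz":0,"turn":0},{"claw":0,"dx":-13,"dy":-26,"dz":0,"turn":0},{"claw":0,"dx":-8,"dy":-16,"dz":0,"turn":0}]'

```text
time: 31.68
tool_pos: [0.5163, 0.2206, 0.386]
orientation: [3.106, -0.365, -0.012]
force: [0.5, -0.8, 0.2]
grip_width: 0.5
```

```bash
python3 - <<'E'
from h import *
camera("side");camera("side")
gp(0.5237,0.2053,0.18,-13.1)
E
```

```text
t=31.8 tilt [-0.51 -0.78] pt [0.5152 0.2184 0.2312] yaw -13.35 turn -0.004 shift(after turn) [11.6 10.1 51.3]  F [0.1 0.2 0.5] M [ 0.   -0.01  0.03] w 0.501
```

Call:
servo_tool --moves '[{"claw":0,"dx":6,"dy":5,"dz":5,"turn":-0.004},{"claw":0,"dx":5.5,"dy":5,"dz":10,"turn":0},{"claw":0,"dx":0,"dy":0,"dz":12,"turn":0},{"claw":0,"dx":0,"dy":0,"dz":12,"turn":0},{"claw":0,"dx":0,"dy":0,"dz":10,"turn":0}]'

```text
time: 32.4
tool_pos: [0.5262, 0.2041, 0.3333]
orientation: [3.105, -0.362, -0.012]
force: [0.2, -0.0, -0.7]
grip_width: 0.499
```

```bash
python3 - <<'E'
from h import *
camera("side");camera("side")
gp(0.5237,0.2053,0.127,-13.1)
c,s=snap("wrist","w21"); print(proj(c,[[0.5237,0.2053,.155]],s))
E
```

```text
t=32.5 tilt [-0.64 -0.83] pt [0.5243 0.202  0.178 ] yaw -13.27 turn -0.003 shift(after turn) [-1. -4. 51.]  F [-0.1  0.5  0.1] M [-0.04  0.06  0.01] w 0.498
[[267.1954 262.3741]]
```

View pics/w21.png

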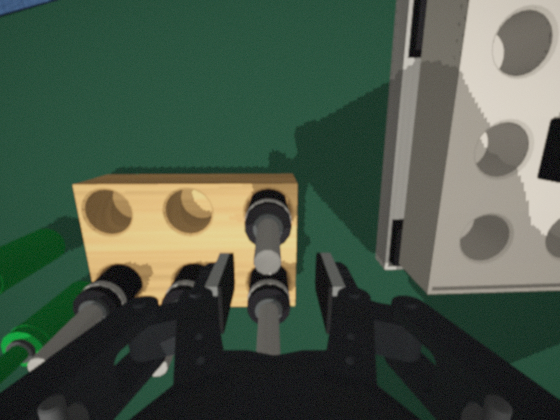

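Call:
servo_tool --moves '[{"claw":0,"dx":-1,"dy":-4,"dz":5,"turn":-0.003},{"claw":0,"dx":0,"dy":0,"dz":10,"turn":0},{"claw":0,"dx":0,"dy":0,"dz":12,"turn":0},{"claw":0,"dx":0,"dy":0,"dz":12,"turn":0},{"claw":0,"dx":0,"dy":0,"dz":10,"turn":0}]'

```text
time: 33.17
tool_pos: [0.5256, 0.2085, 0.2825]
orientation: [3.107, -0.355, -0.01]
force: [-0.0, 0.7, -0.2]
grip_width: 0.501
```

```bash
python3 - <<'E'
from h import *
camera("side");camera("side")
gp(0.5237,0.2053,0.127,-13.1)
E
```

```text
t=33.3 tilt [-0.54 -0.8 ] pt [0.524  0.2062 0.1272] yaw -13.04 turn 0.001 shift(after turn) [-0.1  1.   0.2]  F [ 0.1 -0.4  0.7] M [ 0.07  0.03 -0.02] w 0.500
```

Call:
servo_tool --moves '[{"claw":1,"dx":0,"dy":1,"dz":0,"turn":0},{"claw":1,"dx":0,"dy":0,"dz":0,"turn":0},{"claw":1,"dx":0,"dy":0,"dz":0,"turn":0},{"claw":1,"dx":0,"dy":0,"dz":0,"turn":0},{"claw":1,"dx":0,"dy":0,"dz":0,"turn":0},{"claw":1,"dx":0,"dy":0,"dz":-4,"turn":0},{"claw":1,"dx":0,"dy":0,"dz":-10,"turn":0},{"claw":1,"dx":0,"dy":0,"dz":-16,"turn":0},{"claw":1,"dx":0,"dy":0,"dz":-22,"turn":0},{"claw":1,"dx":0,"dy":0,"dz":-25,"turn":0},{"claw":1,"dx":0,"dy":0,"dz":-25,"turn":0},{"claw":1,"dx":0,"dy":0,"dz":-25,"turn":0}]'

```text
time: 34.78
tool_pos: [0.5259, 0.2091, 0.418]
orientation: [3.107, -0.355, -0.011]
force: [-0.1, -0.2, -2.5]
grip_width: 0.169
```

```bash
python3 - <<'E'
from h import *
c,s=snap("wrist","w22")
gp(0.5241,-0.0452,0.16,-12,(-.0005,0,.277))
g=np.clip((c["image"]/255.)**.6*255,0,255).astype(np.uint8)
cv2.imwrite("pics/w22c.png",cv2.resize(g[100:340,150:400],None,fx=3.0,fy=2.5,interpolation=2))
E
```

```text
t=34.8 tilt [-0.2  -0.71] pt [0.5247 0.2059 0.1445] yaw -13.04 turn -0.018 shift(after turn) [ 51.6 245.9 -12.4]  F [1.2 0.  1.2] M [-0.02 -0.09  0.02] w 0.169
```

View pics/w22c.png

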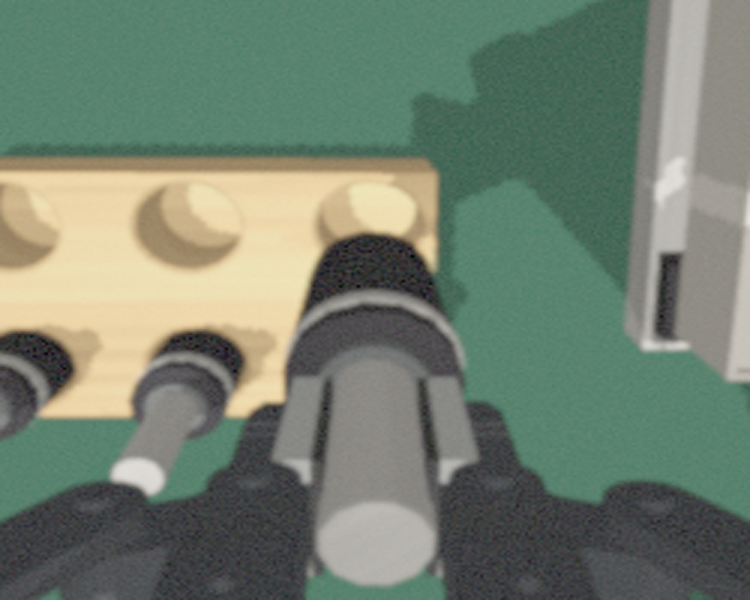

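Call:
servo_tool --moves '[{"claw":1,"dx":2,"dy":10,"dz":-8,"turn":-0.009},{"claw":1,"dx":5,"dy":24,"dz":-8,"turn":-0.009},{"claw":1,"dx":6,"dy":30,"dz":-4,"turn":0},{"claw":1,"dx":7,"dy":32,"dz":-1,"turn":0},{"claw":1,"dx":7,"dy":32,"dz":0,"turn":0},{"claw":1,"dx":7,"dy":32,"dz":0,"turn":0},{"claw":1,"dx":7,"dy":32,"dz":0,"turn":0},{"claw":1,"dx":6,"dy":30,"dz":0,"turn":0},{"claw":1,"dx":5,"dy":24,"dz":0,"turn":0},{"claw":1,"dx":3,"dy":14,"dz":0,"turn":0}]'

```text
time: 36.08
tool_pos: [0.5229, -0.0686, 0.4461]
orientation: [3.112, -0.319, -0.01]
force: [-0.3, -0.2, -0.8]
grip_width: 0.168
```

```bash
python3 - <<'E'
from h import *
camera("side");camera("side")
gp(0.5241,-0.0452,0.10,-12,(-.0005,0,.277))
E
```

```text
t=36.2 tilt [-0.45 -0.73] pt [ 0.5204 -0.0718  0.1691] yaw -11.76 turn 0.004 shift(after turn) [ -1.6 -27.7  68.7]  F [ 0.1  0.6 -2. ] M [ 0.04 -0.04 -0.01] w 0.171
```

Call:
servo_tool --moves '[{"claw":1,"dx":0,"dy":-6,"dz":0,"turn":0.004},{"claw":1,"dx":-1,"dy":-10,"dz":5,"turn":0},{"claw":1,"dx":0,"dy":-8,"dz":10,"turn":0},{"claw":1,"dx":0,"dy":-2,"dz":12,"turn":0},{"claw":1,"dx":0,"dy":0,"dz":12,"turn":0},{"claw":1,"dx":0,"dy":0,"dz":12,"turn":0},{"claw":1,"dx":0,"dy":0,"dz":8,"turn":0}]'

```text
time: 37.05
tool_pos: [0.527, -0.0391, 0.382]
orientation: [3.112, -0.322, -0.012]
force: [0.6, -0.2, -2.8]
grip_width: 0.169
```

```bash
python3 - <<'E'
from h import *
camera("side");camera("side")
gp(0.5241,-0.0452,0.09,-12,(-.0005,0,.277))
c,s=snap("wrist","w23")
print(proj(c,[[0.6071,0.0088,.085],[0.5386,0.0233,.085],[0.5241,-.0452,.085]],s))
g=np.clip((c["image"]/255.)**.6*255,0,255).astype(np.uint8)
cv2.imwrite("pics/w23c.png",cv2.resize(g[100:340,150:400],None,fx=3.0,fy=2.5,interpolation=2))
E
```

```text
t=37.1 tilt [-0.57 -0.68] pt [ 0.5237 -0.0423  0.105 ] yaw -11.82 turn 0.003 shift(after turn) [ 1.1  2.5 15.1]  F [ 0.2 -0.2 -2.5] M [-0.02 -0.    0.02] w 0.168
[[196.4976 127.0098]
 [201.9931 204.9705]
 [276.7274 204.9321]]
```

View pics/w23c.png

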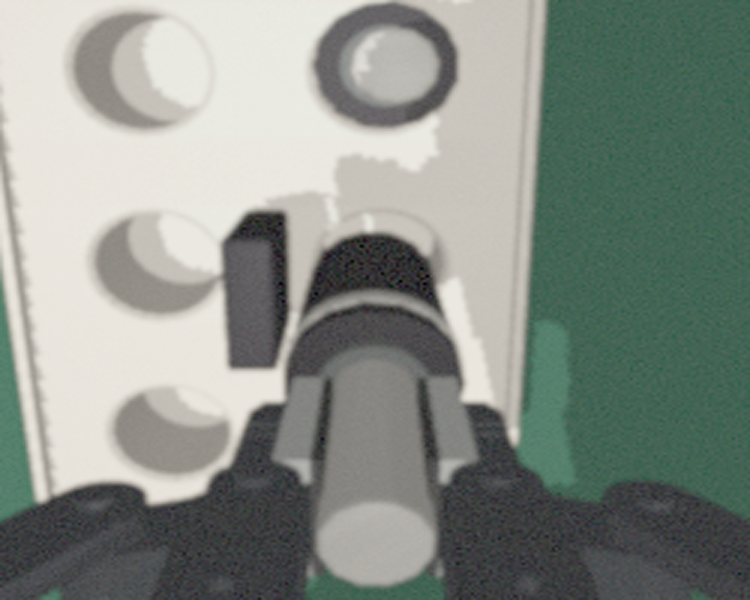

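Call:
servo_tool --moves '[{"claw":1,"dx":0.5,"dy":1.5,"dz":3,"turn":0.003},{"claw":1,"dx":0.3,"dy":1,"dz":4,"turn":0},{"claw":1,"dx":0,"dy":0,"dz":4,"turn":0}]'

```text
time: 37.58
tool_pos: [0.5274, -0.0423, 0.3722]
orientation: [3.111, -0.328, -0.008]
force: [0.1, 0.6, -2.5]
grip_width: 0.177
```

```bash
python3 - <<'E'
from h import *
camera("side");camera("side")
gp(0.5241,-0.0452,0.041,-12,(-.0005,0,.277))
E
```

```text
t=37.7 tilt [-0.44 -0.7 ] pt [ 0.5247 -0.0455  0.0949] yaw -12.02 turn -0.000 shift(after turn) [-0.4 -0.9 53.9]  F [ 0.3  0.4 -2.5] M [ 0.    0.01 -0.01] w 0.171
```

Call:
servo_tool --moves '[{"claw":1,"dx":-0.3,"dy":-0.5,"dz":4,"turn":0},{"claw":1,"dx":0,"dy":0,"dz":5,"turn":0},{"claw":1,"dx":0,"dy":0,"dz":5,"turn":0},{"claw":1,"dx":0,"dy":0,"dz":4,"turn":0}]'

```text
time: 38.17
tool_pos: [0.5269, -0.0418, 0.3528]
orientation: [3.111, -0.327, -0.01]
force: [-1.1, 0.1, -1.4]
grip_width: 0.167
```

```bash
python3 - <<'E'
from h import *
gp(0.5241,-0.0452,0.041,-12,(-.0005,0,.277))
E
```

```text
t=38.2 tilt [-0.44 -0.7 ] pt [ 0.5243 -0.0451  0.0759] yaw -12.01 turn -0.000 shift(after turn) [-0.  -0.3 34.9]  F [-1.1  0.1 -1.4] M [ 0.04  0.14 -0.01] w 0.167
```

Call:
servo_tool --moves '[{"claw":1,"dx":0,"dy":0,"dz":5,"turn":0},{"claw":1,"dx":0,"dy":0,"dz":5,"turn":0},{"claw":1,"dx":0,"dy":0,"dz":5,"turn":0}]'

```text
time: 38.55
tool_pos: [0.5267, -0.042, 0.3367]
orientation: [3.111, -0.327, -0.01]
force: [-0.9, -0.1, -2.3]
grip_width: 0.172
```

```bash
python3 - <<'E'
from h import *
gp(0.5241,-0.0452,0.041,-12,(-.0005,0,.277))
E
```

```text
t=38.5 tilt [-0.45 -0.7 ] pt [ 0.5241 -0.0452  0.0598] yaw -12.01 turn -0.000 shift(after turn) [ 0.1 -0.3 18.8]  F [-0.9 -0.1 -2.3] M [0.04 0.08 0.02] w 0.172
```

Call:
servo_tool --moves '[{"claw":1,"dx":0,"dy":0,"dz":5,"turn":0},{"claw":1,"dx":0,"dy":0,"dz":5,"turn":0},{"claw":1,"dx":0,"dy":0,"dz":3,"turn":0},{"claw":1,"dx":0,"dy":0,"dz":2,"turn":0},{"claw":1,"dx":0,"dy":0,"dz":1.5,"turn":0}]'

```text
time: 39.17
tool_pos: [0.5267, -0.0422, 0.3189]
orientation: [3.111, -0.327, -0.01]
force: [-0.5, 0.1, -1.9]
grip_width: 0.171
```

```bash
python3 - <<'E'
from h import *
gp(0.5241,-0.0452,0.041,-12,(-.0005,0,.277))
E
```

```text
t=39.2 tilt [-0.45 -0.7 ] pt [ 0.524  -0.0455  0.0419] yaw -12.01 turn -0.000 shift(after turn) [ 0.  -0.3  0.9]  F [-0.5  0.1 -1.9] M [ 0.05  0.03 -0.01] w 0.171
```

Call:
servo_tool --moves '[{"claw":1,"dx":0,"dy":0,"dz":1,"turn":0},{"claw":1,"dx":0,"dy":0,"dz":1,"turn":0}]'

```text
time: 39.42
tool_pos: [0.5268, -0.0423, 0.3173]
orientation: [3.111, -0.327, -0.009]
force: [-3.0, 0.2, 11.7]
grip_width: 0.169
```

```bash
python3 - <<'E'
from h import *
gp(0.5241,-0.0452,0.041,-12,(-.0005,0,.277))
E
```

```text
t=39.4 tilt [-0.39 -0.72] pt [ 0.5245 -0.0456  0.0404] yaw -12.01 turn -0.000 shift(after turn) [-0.4 -0.3 -0.6]  F [-3.   0.2 11.7] M [0.05 0.57 0.02] w 0.169
```

Seated at 0.3173. I'll release and lift.

Call:
servo_tool --moves '[{"claw":0.4,"dx":0,"dy":0,"dz":0,"turn":0},{"claw":0.2,"dx":0,"dy":0,"dz":0,"turn":0},{"claw":0.1,"dx":0,"dy":0,"dz":0,"turn":0},{"claw":0,"dx":0,"dy":0,"dz":0,"turn":0},{"claw":0,"dx":0,"dy":0,"dz":0,"turn":0},{"claw":0,"dx":0,"dy":0,"dz":-10,"turn":0},{"claw":0,"dx":0,"dy":0,"dz":-20,"turn":0},{"claw":0,"dx":0,"dy":0,"dz":-25,"turn":0},{"claw":0,"dx":0,"dy":0,"dz":-20,"turn":0}]'

```text
time: 40.55
tool_pos: [0.5274, -0.0413, 0.3957]
orientation: [3.111, -0.327, -0.009]
force: [0.1, -0.4, -0.2]
grip_width: 0.497
```

```bash
python3 - <<'E'
from h import *
c,s=snap("wrist","w24"); camera("side")
gp(0.4557,0.2214,0.24,-13.1)
E
```

```text
t=40.6 tilt [-0.23 -0.75] pt [ 0.527  -0.0433  0.2416] yaw -12.00 turn 0.019 shift(after turn) [-129.4 -241.7   -1.6]  F [ 0.1 -0.1 -0.7] M [-0.03  0.    0.04] w 0.502
```

View pics/w24.png

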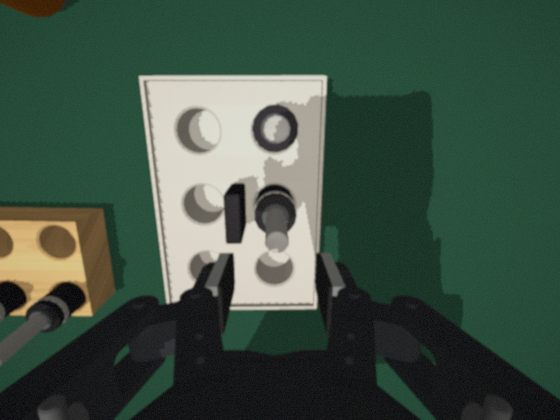

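Call:
servo_tool --moves '[{"claw":0,"dx":-8,"dy":-15,"dz":0,"turn":0.01},{"claw":0,"dx":-15,"dy":-28,"dz":0,"turn":0.009},{"claw":0,"dx":-17,"dy":-31,"dz":0,"turn":0},{"claw":0,"dx":-17,"dy":-31,"dz":0,"turn":0},{"claw":0,"dx":-17,"dy":-31,"dz":0,"turn":0},{"claw":0,"dx":-17,"dy":-31,"dz":0,"turn":0},{"claw":0,"dx":-15,"dy":-30,"dz":0,"turn":0},{"claw":0,"dx":-9,"dy":-22,"dz":0,"turn":0},{"claw":0,"dx":-4,"dy":-12,"dz":0,"turn":0}]'

```text
time: 41.78
tool_pos: [0.4607, 0.2172, 0.3901]
orientation: [3.106, -0.361, -0.009]
force: [0.1, 0.1, -0.5]
grip_width: 0.501
```

```bash
python3 - <<'E'
from h import *
camera("side");camera("side")
gp(0.4557,0.2214,0.18,-13.1)
E
```

```text
t=41.9 tilt [-0.42 -0.78] pt [0.4598 0.2148 0.2352] yaw -13.26 turn -0.003 shift(after turn) [-5.3 -6.4 55.1]  F [ 0.4  0.1 -0.2] M [ 0.05 -0.06  0.01] w 0.499
```

Call:
servo_tool --moves '[{"claw":0,"dx":-3,"dy":-3,"dz":5,"turn":-0.003},{"claw":0,"dx":-2,"dy":-3,"dz":10,"turn":0},{"claw":0,"dx":0,"dy":0,"dz":12,"turn":0},{"claw":0,"dx":0,"dy":0,"dz":12,"turn":0},{"claw":0,"dx":0,"dy":0,"dz":10,"turn":0}]'

```text
time: 42.5
tool_pos: [0.4573, 0.2215, 0.3374]
orientation: [3.106, -0.36, -0.01]
force: [0.3, 0.5, 0.5]
grip_width: 0.502
```

```bash
python3 - <<'E'
from h import *
camera("side");camera("side")
gp(0.4557,0.2214,0.127,-13.1)
c,s=snap("wrist","w25"); print(proj(c,[[0.4557,0.2214,.155]],s))
E
```

```text
t=42.6 tilt [-0.53 -0.83] pt [0.4558 0.2192 0.1822] yaw -13.21 turn -0.002 shift(after turn) [-0.2 -3.  55.1]  F [ 0.4 -0.1  0.1] M [0.03 0.01 0.  ] w 0.498
[[269.0948 257.8024]]
```

View pics/w25.png

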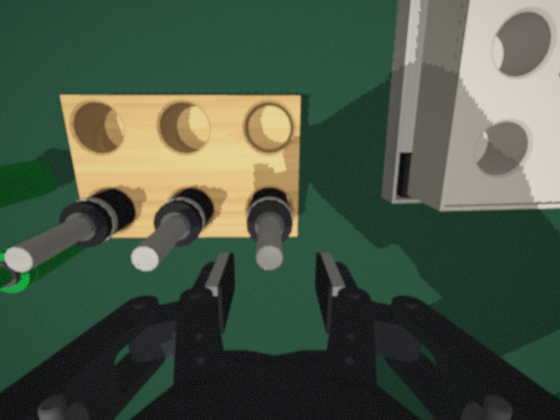

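The rod top matches the prediction, (269,258). Next I'll descend and grip.

Call:
servo_tool --moves '[{"claw":0,"dx":-0.2,"dy":-3,"dz":6,"turn":-0.002},{"claw":0,"dx":0,"dy":0,"dz":11,"turn":0},{"claw":0,"dx":0,"dy":0,"dz":13,"turn":0},{"claw":0,"dx":0,"dy":0,"dz":13,"turn":0},{"claw":0,"dx":0,"dy":0,"dz":10,"turn":0}]'

```text
time: 43.28
tool_pos: [0.4575, 0.2241, 0.2822]
orientation: [3.107, -0.356, -0.008]
force: [-0.1, -1.1, 0.1]
grip_width: 0.502
```

```bash
python3 - <<'E'
from h import *
camera("side");camera("side")
gp(0.4557,0.2214,0.127,-13.1)
E
```

```text
t=43.4 tilt [-0.44 -0.8 ] pt [0.4562 0.2219 0.127 ] yaw -13.08 turn 0.000 shift(after turn) [-0.4  0.6 -0. ]  F [-0.9  0.1  0.4] M [ 0.02 -0.02 -0.04] w 0.503
```

Call:
servo_tool --moves '[{"claw":1,"dx":-0.4,"dy":0.6,"dz":0,"turn":0},{"claw":1,"dx":0,"dy":0,"dz":0,"turn":0},{"claw":1,"dx":0,"dy":0,"dz":0,"turn":0},{"claw":1,"dx":0,"dy":0,"dz":0,"turn":0},{"claw":1,"dx":0,"dy":0,"dz":0,"turn":0},{"claw":1,"dx":0,"dy":0,"dz":-4,"turn":0},{"claw":1,"dx":0,"dy":0,"dz":-10,"turn":0},{"claw":1,"dx":0,"dy":0,"dz":-16,"turn":0},{"claw":1,"dx":0,"dy":0,"dz":-22,"turn":0},{"claw":1,"dx":0,"dy":0,"dz":-25,"turn":0},{"claw":1,"dx":0,"dy":0,"dz":-25,"turn":0},{"claw":1,"dx":0,"dy":0,"dz":-20,"turn":0}]'

```text
time: 44.88
tool_pos: [0.4573, 0.2251, 0.411]
orientation: [3.107, -0.356, -0.009]
force: [0.1, 0.0, -1.8]
grip_width: 0.172
```

```bash
python3 - <<'E'
from h import *
camera("side")
c,s=snap("wrist","w26")
gp(0.4556,-0.0307,0.13,-12,(-.0005,0,.277))
g=np.clip((c["image"]/255.)**.6*255,0,255).astype(np.uint8)
cv2.imwrite("pics/w26c.png",cv2.resize(g[100:340,150:400],None,fx=3.0,fy=2.5,interpolation=2))
E
```

```text
t=45.0 tilt [-0.26 -0.74] pt [0.4557 0.2218 0.1347] yaw -13.07 turn -0.019 shift(after turn) [ 52.4 246.9   8. ]  F [ 0.3 -0.3 -1.7] M [-0.   -0.04  0.01] w 0.171
```

View pics/w26c.png

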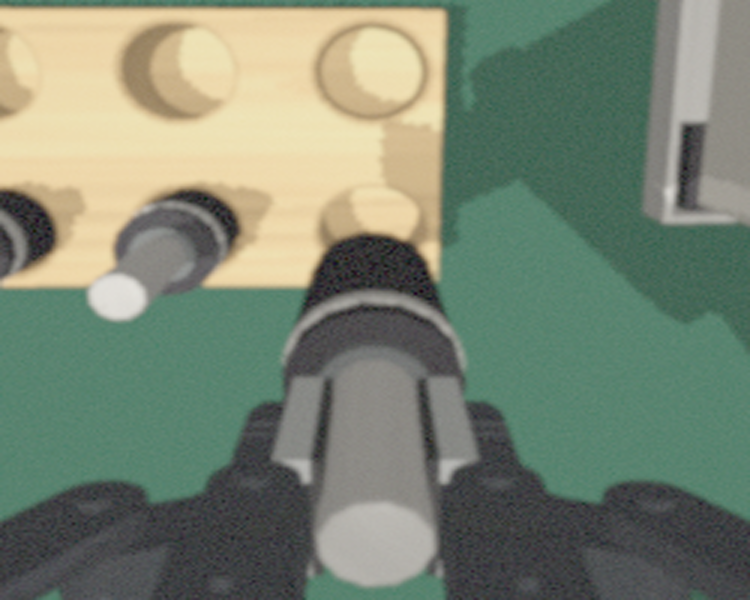

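Call:
servo_tool --moves '[{"claw":1,"dx":2,"dy":10,"dz":0,"turn":-0.009},{"claw":1,"dx":5,"dy":24,"dz":0,"turn":-0.009},{"claw":1,"dx":6,"dy":30,"dz":0,"turn":0},{"claw":1,"dx":7,"dy":31,"dz":0,"turn":0},{"claw":1,"dx":7,"dy":31,"dz":0,"turn":0},{"claw":1,"dx":7,"dy":31,"dz":0,"turn":0},{"claw":1,"dx":6,"dy":30,"dz":0,"turn":0},{"claw":1,"dx":6,"dy":24,"dz":0,"turn":0},{"claw":1,"dx":3,"dy":15,"dz":0,"turn":0},{"claw":1,"dx":1,"dy":7,"dz":0,"turn":0}]'

```text
time: 46.22
tool_pos: [0.4551, -0.0244, 0.4077]
orientation: [3.11, -0.321, -0.025]
force: [-0.3, 1.1, -2.9]
grip_width: 0.169
```

```bash
python3 - <<'E'
from h import *
camera("side");camera("side")
gp(0.4556,-0.0307,0.10,-12,(-.0005,0,.277))
E
```

```text
t=46.3 tilt [-0.98 -0.78] pt [ 0.4499 -0.0276  0.1309] yaw -11.79 turn 0.004 shift(after turn) [ 6.6  1.3 30.8]  F [ 0.3  0.6 -3.2] M [0.03 0.02 0.  ] w 0.165
```

Call:
servo_tool --moves '[{"claw":1,"dx":2,"dy":0.5,"dz":5,"turn":0.004},{"claw":1,"dx":2,"dy":0.5,"dz":8,"turn":0},{"claw":1,"dx":1.5,"dy":0,"dz":8,"turn":0},{"claw":1,"dx":0.5,"dy":0,"dz":8,"turn":0},{"claw":1,"dx":0,"dy":0,"dz":4,"turn":0}]'

```text
time: 46.95
tool_pos: [0.4606, -0.025, 0.3721]
orientation: [3.11, -0.324, -0.025]
force: [0.4, -0.1, -1.4]
grip_width: 0.172
```

```bash
cat > chk.py <<'E'
from h import *
import sys
px,py=float(sys.argv[1]),float(sys.argv[2]); tag=sys.argv[3]
camera("side");camera("side")
gp(px,py,0.041,-12,(-.0005,0,.277))
c,s=snap("wrist",tag)
print(proj(c,[[0.6071,0.0088,.085],[0.5386,0.0233,.085],[0.4701,.0378,.085],[px,py,.085]],s))
u0,v0=150,100
g=np.clip((c["image"]/255.)**.6*255,0,255).astype(np.uint8)
cv2.imwrite(f"pics/{tag}c.png",cv2.resize(g[100:340,150:400],None,fx=3.0,fy=2.5,interpolation=2))
# foot far edge: dark run in centre column band, first dark row
R=Ro.from_rotvec(s["orientation"]).as_matrix()
zf=(s["tool_pos"]+R@np.array([0,0,.277]))[2]
gray=c["image"].max(2).astype(float)
col=cv2.GaussianBlur(gray,(3,3),0)[:,270:279].mean(1)
# scan upward from row 215
r=215
while r>140 and col[r]<70: r-=1
print("foot far edge row",r,"zf",round(zf,4), col[r-4:r+5].round())
e=onplane(c,[(274.5,r+.5)],zf+.003,s)[0]-R[:,0]*.018
print("visual foot",e,"delta tool mm",R.T@(np.array([px,py,zf+.003])-e)*1000)
E
python3 chk.py 0.4556 -0.0307 w27
```

```text
t=47.0 tilt [-1.02 -0.76] pt [ 0.4551 -0.0286  0.0953] yaw -11.90 turn 0.002 shift(after turn) [ 1.7  1.  54.3]  F [ 0.5  0.4 -2. ] M [ 0.03 -0.01 -0.  ] w 0.168
[[184.8994  31.5868]
 [192.3047 127.1814]
 [198.5597 207.9266]
 [275.9777 207.717 ]]
foot far edge row 193 zf 0.0953 [178. 177. 165. 136.  91.  49.  25.  18.  17.]
visual foot [ 0.4543 -0.0288  0.0986] delta tool mm [1.6748 1.5587 0.2662]
```

View pics/w27c.png

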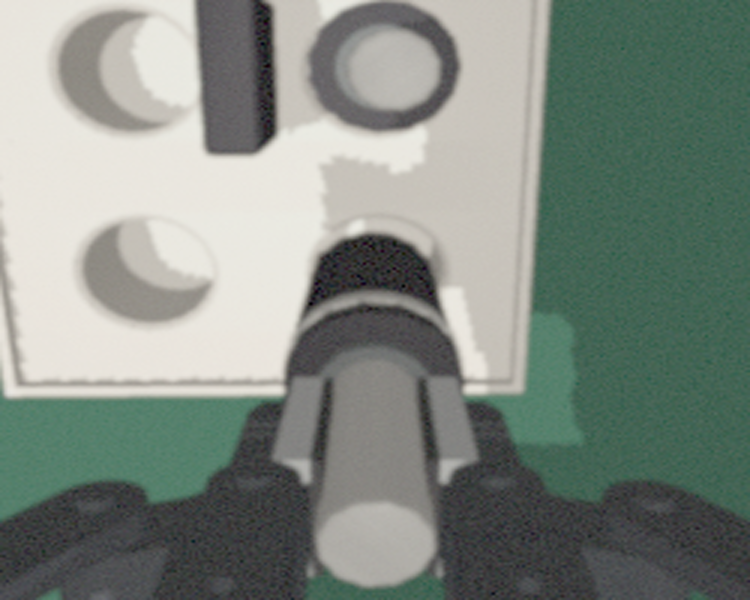

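Call:
servo_tool --moves '[{"claw":1,"dx":0.8,"dy":1,"dz":3,"turn":0.002},{"claw":1,"dx":0.4,"dy":0,"dz":4,"turn":0},{"claw":1,"dx":0,"dy":0,"dz":4,"turn":0},{"claw":1,"dx":0,"dy":0,"dz":4,"turn":0}]'

```text
time: 47.6
tool_pos: [0.4613, -0.0267, 0.3574]
orientation: [3.109, -0.327, -0.022]
force: [-1.7, 0.1, -1.4]
grip_width: 0.172
```

```bash
python3 - <<'E'
from h import *
camera("side")
gp(0.4556,-0.0307,0.041,-12,(-.0005,0,.277))
E
```

```text
t=47.6 tilt [-0.96 -0.78] pt [ 0.4561 -0.0304  0.08  ] yaw -12.02 turn -0.000 shift(after turn) [ 0.1 -0.2 39. ]  F [-0.8  0.5 -3. ] M [-0.05  0.09 -0.06] w 0.173
```

Call:
servo_tool --moves '[{"claw":1,"dx":-0.3,"dy":0,"dz":4,"turn":0},{"claw":1,"dx":0,"dy":0,"dz":5,"turn":0},{"claw":1,"dx":0,"dy":0,"dz":5,"turn":0}]'

```text
time: 48.02
tool_pos: [0.4607, -0.0268, 0.3421]
orientation: [3.109, -0.327, -0.023]
force: [-0.2, -0.3, -1.5]
grip_width: 0.165
```

```bash
python3 - <<'E'
from h import *
gp(0.4556,-0.0307,0.041,-12,(-.0005,0,.277))
E
```

```text
t=48.0 tilt [-0.93 -0.78] pt [ 0.4557 -0.0305  0.0652] yaw -12.03 turn -0.000 shift(after turn) [ 0.3 -0.2 24.2]  F [-0.2 -0.3 -1.5] M [-0.04 -0.02  0.02] w 0.165
```

Call:
servo_tool --moves '[{"claw":1,"dx":0.2,"dy":0,"dz":5,"turn":0},{"claw":1,"dx":0,"dy":0,"dz":5,"turn":0},{"claw":1,"dx":0,"dy":0,"dz":5,"turn":0},{"claw":1,"dx":0,"dy":0,"dz":3,"turn":0},{"claw":1,"dx":0,"dy":0,"dz":2,"turn":0},{"claw":1,"dx":0,"dy":0,"dz":1.5,"turn":0}]'

```text
time: 48.78
tool_pos: [0.4606, -0.0272, 0.3188]
orientation: [3.109, -0.327, -0.024]
force: [-0.0, 0.5, -0.4]
grip_width: 0.173
```

```bash
python3 - <<'E'
from h import *
gp(0.4556,-0.0307,0.041,-12,(-.0005,0,.277))
E
```

```text
t=48.8 tilt [-0.95 -0.78] pt [ 0.4555 -0.0309  0.0418] yaw -12.03 turn -0.001 shift(after turn) [ 0.1 -0.2  0.8]  F [-0.   0.5 -0.4] M [-0.02  0.01 -0.  ] w 0.173
```

Call:
servo_tool --moves '[{"claw":1,"dx":0,"dy":0,"dz":1,"turn":0},{"claw":1,"dx":0,"dy":0,"dz":1,"turn":0}]'

```text
time: 49.02
tool_pos: [0.4607, -0.0273, 0.3171]
orientation: [3.109, -0.327, -0.022]
force: [-2.9, 0.2, 16.0]
grip_width: 0.168
```

```bash
python3 - <<'E'
from h import *
gp(0.4556,-0.0307,0.041,-12,(-.0005,0,.277))
E
```

```text
t=49.0 tilt [-0.91 -0.79] pt [ 0.4558 -0.031   0.0402] yaw -12.03 turn -0.000 shift(after turn) [-0.3 -0.2 -0.8]  F [-2.9  0.2 16. ] M [0.09 0.67 0.02] w 0.168
```

Bottomed at the same height as before. I'll release and go for damper D at (0.4713,0.2892).

Call:
servo_tool --moves '[{"claw":0.4,"dx":0,"dy":0,"dz":0,"turn":0},{"claw":0.2,"dx":0,"dy":0,"dz":0,"turn":0},{"claw":0.1,"dx":0,"dy":0,"dz":0,"turn":0},{"claw":0,"dx":0,"dy":0,"dz":0,"turn":0},{"claw":0,"dx":0,"dy":0,"dz":0,"turn":0},{"claw":0,"dx":0,"dy":0,"dz":-10,"turn":0},{"claw":0,"dx":0,"dy":0,"dz":-20,"turn":0},{"claw":0,"dx":0,"dy":0,"dz":-25,"turn":0},{"claw":0,"dx":0,"dy":0,"dz":-20,"turn":0}]'

```text
time: 50.15
tool_pos: [0.4619, -0.0262, 0.3955]
orientation: [3.109, -0.327, -0.024]
force: [-0.3, 0.2, -0.7]
grip_width: 0.499
```

```bash
python3 - <<'E'
from h import *
c,s=snap("wrist","w28"); camera("side")
gp(0.4713,0.2892,0.24,-13.1)
snap("scene","sc28")
E
```

```text
t=50.2 tilt [-0.78 -0.81] pt [ 0.46   -0.0284  0.2412] yaw -12.02 turn 0.019 shift(after turn) [ -60.9 -311.9   -3.4]  F [ 0.5 -0.6 -0.8] M [-0.   -0.04  0.01] w 0.500
```

View pics/sc28.png

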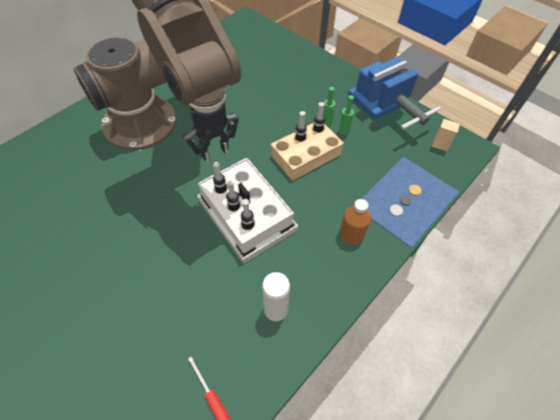

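Call:
servo_tool --moves '[{"claw":0,"dx":-3,"dy":-15,"dz":0,"turn":0.01},{"claw":0,"dx":-6,"dy":-30,"dz":0,"turn":0.009},{"claw":0,"dx":-7,"dy":-34,"dz":0,"turn":0},{"claw":0,"dx":-7,"dy":-34,"dz":0,"turn":0},{"claw":0,"dx":-7,"dy":-34,"dz":0,"turn":0},{"claw":0,"dx":-7,"dy":-34,"dz":0,"turn":0},{"claw":0,"dx":-7,"dy":-34,"dz":0,"turn":0},{"claw":0,"dx":-6,"dy":-32,"dz":0,"turn":0},{"claw":0,"dx":-5,"dy":-25,"dz":0,"turn":0},{"claw":0,"dx":-3,"dy":-15,"dz":0,"turn":0}]'

```text
time: 51.55
tool_pos: [0.4694, 0.2746, 0.3824]
orientation: [3.101, -0.362, -0.039]
force: [0.6, -0.2, -0.2]
grip_width: 0.502
```

```bash
python3 - <<'E'
from h import *
camera("side");camera("side")
gp(0.4713,0.2892,0.18,-13.1)
E
```

```text
t=51.6 tilt [-1.52 -0.92] pt [0.4653 0.272  0.2276] yaw -13.30 turn -0.003 shift(after turn) [  3.  -19.2  47.1]  F [-0.4  0.3  1.2] M [ 0.02 -0.06  0.04] w 0.501
```

Call:
servo_tool --moves '[{"claw":0,"dx":1,"dy":-9,"dz":0,"turn":-0.003},{"claw":0,"dx":1,"dy":-9,"dz":0,"turn":0},{"claw":0,"dx":0,"dy":0,"dz":20,"turn":0},{"claw":0,"dx":0,"dy":0,"dz":22,"turn":0},{"claw":0,"dx":0,"dy":0,"dz":0,"turn":0}]'

```text
time: 52.28
tool_pos: [0.4759, 0.2903, 0.3395]
orientation: [3.102, -0.361, -0.037]
force: [0.9, -0.1, -0.6]
grip_width: 0.502
```

```bash
python3 - <<'E'
from h import *
camera("side");camera("side")
gp(0.4713,0.2892,0.18,-13.1)
E
```

```text
t=52.4 tilt [-1.32 -0.84] pt [0.4725 0.2882 0.186 ] yaw -13.26 turn -0.003 shift(after turn) [-1.3 -0.8  6. ]  F [ 0.4 -0.8 -0.2] M [ 0.05 -0.   -0.01] w 0.504
```

Call:
servo_tool --moves '[{"claw":0,"dx":0,"dy":0,"dz":-30,"turn":0},{"claw":0,"dx":0,"dy":0,"dz":-30,"turn":0},{"claw":0,"dx":0,"dy":0,"dz":-30,"turn":0},{"claw":0,"dx":0,"dy":0,"dz":0,"turn":0}]'

```text
time: 52.88
tool_pos: [0.4785, 0.2916, 0.4378]
orientation: [3.106, -0.362, -0.027]
force: [-0.1, -0.3, -0.6]
grip_width: 0.502
```

```bash
python3 - <<'E'
from h import *
camera("side");camera("side")
gp(0.4713,0.2892,0.18,-13.1)
E
```

```text
t=53.0 tilt [-1.28 -0.82] pt [0.4748 0.2892 0.2803] yaw -13.31 turn -0.004 shift(after turn) [ -1.6  -1.1 100.4]  F [-0.3  0.4 -0.2] M [-0.01  0.01  0.02] w 0.498
```

Call:
servo_tool --moves '[{"claw":0,"dx":0,"dy":0,"dz":25,"turn":0},{"claw":0,"dx":0,"dy":0,"dz":25,"turn":0},{"claw":0,"dx":0,"dy":0,"dz":25,"turn":0},{"claw":0,"dx":0,"dy":0,"dz":0,"turn":0}]'

```text
time: 53.48
tool_pos: [0.476, 0.2899, 0.356]
orientation: [3.101, -0.362, -0.037]
force: [-0.5, 0.4, 0.5]
grip_width: 0.5
```

```bash
python3 - <<'E'
from h import *
camera("side");camera("side")
gp(0.4713,0.2892,0.18,-13.1)
E
```

```text
t=53.6 tilt [-1.29 -0.83] pt [0.4729 0.2879 0.2031] yaw -13.33 turn -0.004 shift(after turn) [-1.4 -1.3 23.1]  F [0.7 0.  0.3] M [ 0.04  0.02 -0.01] w 0.502
```

Call:
servo_tool --moves '[{"claw":0,"dx":-1,"dy":-1.3,"dz":7,"turn":-0.004},{"claw":0,"dx":-0.4,"dy":0,"dz":8,"turn":0},{"claw":0,"dx":0,"dy":0,"dz":8,"turn":0}]'

```text
time: 53.95
tool_pos: [0.4749, 0.2916, 0.3359]
orientation: [3.106, -0.356, -0.027]
force: [0.0, 0.5, -0.2]
grip_width: 0.498
```

```bash
python3 - <<'E'
from h import *
camera("side");camera("side")
gp(0.4713,0.2892,0.127,-13.1)
c,s=snap("wrist","w29"); print(proj(c,[[0.4713,0.2892,.155]],s))
E
```

```text
t=54.0 tilt [-1.19 -0.78] pt [0.4716 0.2894 0.1804] yaw -13.08 turn 0.000 shift(after turn) [ 0.6 -0.6 53.4]  F [-0.1 -0.4 -0.1] M [ 0.02 -0.   -0.04] w 0.501
[[273.3178 258.2612]]
```

View pics/w29.png

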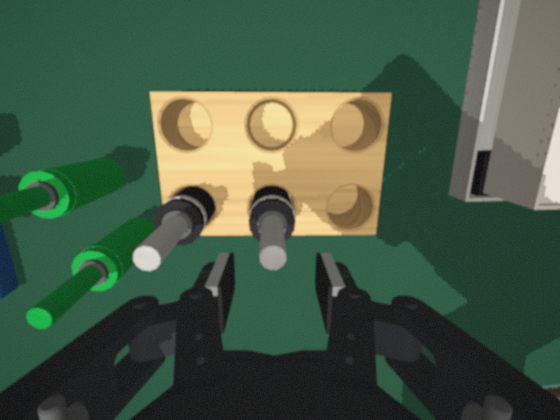

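Call:
servo_tool --moves '[{"claw":0,"dx":0.5,"dy":-0.5,"dz":6,"turn":0},{"claw":0,"dx":0,"dy":0,"dz":10,"turn":0},{"claw":0,"dx":0,"dy":0,"dz":12,"turn":0},{"claw":0,"dx":0,"dy":0,"dz":13,"turn":0},{"claw":0,"dx":0,"dy":0,"dz":10,"turn":0}]'

```text
time: 54.72
tool_pos: [0.4746, 0.2912, 0.2817]
orientation: [3.106, -0.356, -0.028]
force: [-0.7, -1.2, 0.3]
grip_width: 0.502
```

```bash
python3 - <<'E'
from h import *
camera("side");camera("side")
gp(0.4713,0.2892,0.127,-13.1)
E
```

```text
t=54.8 tilt [-1.2  -0.78] pt [0.4712 0.2891 0.1265] yaw -13.09 turn 0.000 shift(after turn) [ 0.  -0.1 -0.5]  F [-0.3  1.1  0.5] M [-0.   -0.02 -0.02] w 0.500
```

Call:
servo_tool --moves '[{"claw":1,"dx":0,"dy":0,"dz":0,"turn":0},{"claw":1,"dx":0,"dy":0,"dz":0,"turn":0},{"claw":1,"dx":0,"dy":0,"dz":0,"turn":0},{"claw":1,"dx":0,"dy":0,"dz":0,"turn":0},{"claw":1,"dx":0,"dy":0,"dz":0,"turn":0},{"claw":1,"dx":0,"dy":0,"dz":-4,"turn":0},{"claw":1,"dx":0,"dy":0,"dz":-10,"turn":0},{"claw":1,"dx":0,"dy":0,"dz":-16,"turn":0},{"claw":1,"dx":0,"dy":0,"dz":-22,"turn":0},{"claw":1,"dx":0,"dy":0,"dz":-25,"turn":0},{"claw":1,"dx":0,"dy":0,"dz":-25,"turn":0},{"claw":1,"dx":0,"dy":0,"dz":-20,"turn":0}]'

```text
time: 56.32
tool_pos: [0.4767, 0.2928, 0.4106]
orientation: [3.106, -0.356, -0.029]
force: [-0.4, -0.2, -2.2]
grip_width: 0.17
```

```bash
python3 - <<'E'
from h import *
camera("side")
gp(0.4701,0.0378,0.13,-12,(-.0005,0,.277))
E
```

```text
t=56.4 tilt [-0.98 -0.68] pt [0.4717 0.2897 0.1361] yaw -13.08 turn -0.019 shift(after turn) [ 50.9 246.7   9.1]  F [ 0.1 -0.6  1.4] M [-0.02 -0.06 -0.05] w 0.166
```

Call:
servo_tool --moves '[{"claw":1,"dx":2,"dy":10,"dz":0,"turn":-0.009},{"claw":1,"dx":5,"dy":24,"dz":0,"turn":-0.009},{"claw":1,"dx":6,"dy":30,"dz":0,"turn":0},{"claw":1,"dx":7,"dy":31,"dz":0,"turn":0},{"claw":1,"dx":7,"dy":31,"dz":0,"turn":0},{"claw":1,"dx":7,"dy":31,"dz":0,"turn":0},{"claw":1,"dx":7,"dy":30,"dz":0,"turn":0},{"claw":1,"dx":7,"dy":24,"dz":0,"turn":0},{"claw":1,"dx":4,"dy":15,"dz":0,"turn":0},{"claw":1,"dx":2,"dy":7,"dz":0,"turn":0}]'

```text
time: 57.62
tool_pos: [0.4781, 0.0423, 0.4106]
orientation: [3.109, -0.321, -0.038]
force: [0.6, 1.1, -1.3]
grip_width: 0.173
```

```bash
python3 - <<'E'
from h import *
camera("side");camera("side")
gp(0.4701,0.0378,0.10,-12,(-.0005,0,.277))
E
```

```text
t=57.7 tilt [-1.47 -0.77] pt [0.4707 0.0391 0.1339] yaw -11.80 turn 0.004 shift(after turn) [ 0.4  0.8 33.9]  F [-0.6 -0.5 -2. ] M [-0.02 -0.02  0.  ] w 0.174
```

Call:
servo_tool --moves '[{"claw":1,"dx":0.3,"dy":0.5,"dz":5,"turn":0.004},{"claw":1,"dx":0,"dy":0,"dz":8,"turn":0},{"claw":1,"dx":0,"dy":0,"dz":9,"turn":0},{"claw":1,"dx":0,"dy":0,"dz":9,"turn":0},{"claw":1,"dx":0,"dy":0,"dz":6,"turn":0}]'

```text
time: 58.35
tool_pos: [0.4772, 0.0434, 0.3709]
orientation: [3.109, -0.324, -0.038]
force: [1.1, -0.7, -1.4]
grip_width: 0.167
```

```bash
python3 chk.py 0.4701 0.0378 w30
```

```text
t=58.5 tilt [-1.53 -0.76] pt [0.4693 0.0398 0.094 ] yaw -11.90 turn 0.002 shift(after turn) [ 2.4  0.8 53. ]  F [-0.3  0.4 -1.2] M [ 0.04 -0.04  0.06] w 0.172
[[276.4385  30.6909]
 [276.1219 126.9146]
 [275.856  207.7506]
 [275.856  207.7506]]
foot far edge row 191 zf 0.094 [160. 167. 162. 137.  94.  50.  25.  18.  18.]
visual foot [0.4703 0.0392 0.0974] delta tool mm [0.1452 1.4429 0.4458]
```

View pics/w30c.png

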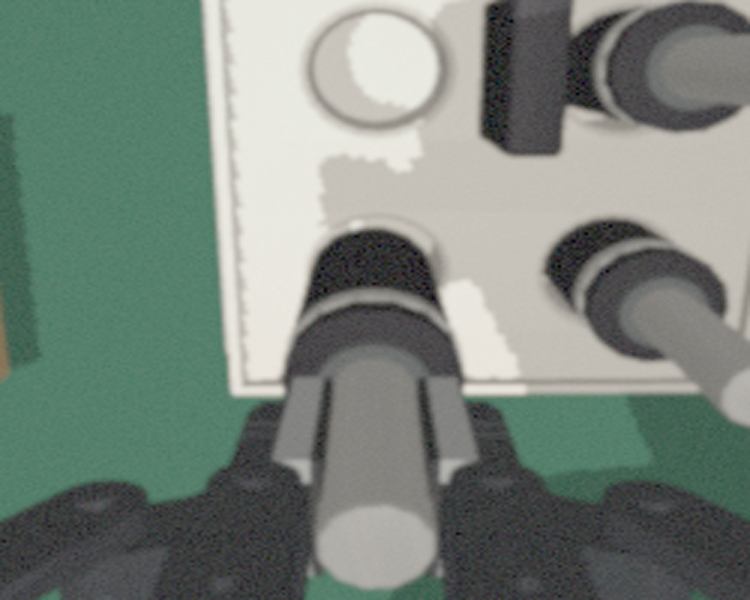

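Call:
servo_tool --moves '[{"claw":1,"dx":0.5,"dy":1,"dz":3,"turn":0.002},{"claw":1,"dx":0,"dy":0,"dz":4,"turn":0},{"claw":1,"dx":0,"dy":0,"dz":4,"turn":0},{"claw":1,"dx":0,"dy":0,"dz":4,"turn":0}]'

```text
time: 59.0
tool_pos: [0.4772, 0.0419, 0.3564]
orientation: [3.108, -0.327, -0.036]
force: [-2.9, 0.3, 1.0]
grip_width: 0.173
```

```bash
python3 - <<'E'
from h import *
camera("side")
gp(0.4701,0.0378,0.041,-12,(.0008,0,.277))
E
```

```text
t=59.0 tilt [-1.49 -0.76] pt [0.4706 0.038  0.0788] yaw -12.04 turn -0.001 shift(after turn) [ 0.4 -0.4 37.8]  F [-2.6 -0.6 -3.8] M [-0.08  0.47  0.01] w 0.170
```

Call:
servo_tool --moves '[{"claw":1,"dx":-0.8,"dy":0,"dz":2,"turn":0},{"claw":1,"dx":0,"dy":0,"dz":3,"turn":0}]'

```text
time: 59.3
tool_pos: [0.4761, 0.042, 0.3504]
orientation: [3.108, -0.327, -0.038]
force: [0.0, -0.3, -0.9]
grip_width: 0.171
```

```bash
python3 - <<'E'
from h import *
camera("side")
gp(0.4701,0.0378,0.041,-12,(.0008,0,.277))
E
```

```text
t=59.4 tilt [-1.5  -0.76] pt [0.4695 0.0381 0.0732] yaw -12.04 turn -0.001 shift(after turn) [ 1.4 -0.4 32.1]  F [ 0.1  0.5 -3. ] M [-0.03  0.06 -0.06] w 0.173
```

Call:
servo_tool --moves '[{"claw":1,"dx":0.2,"dy":0,"dz":5,"turn":0},{"claw":1,"dx":0.2,"dy":0,"dz":5,"turn":0},{"claw":1,"dx":0.2,"dy":0,"dz":5,"turn":0}]'

```text
time: 59.72
tool_pos: [0.4762, 0.0417, 0.3342]
orientation: [3.108, -0.327, -0.038]
force: [-1.4, 0.8, -0.8]
grip_width: 0.17
```

```bash
python3 - <<'E'
from h import *
gp(0.4701,0.0378,0.041,-12,(.0008,0,.277))
E
```

```text
t=59.7 tilt [-1.5  -0.76] pt [0.4698 0.0378 0.0573] yaw -12.04 turn -0.001 shift(after turn) [ 0.7 -0.3 16.3]  F [-1.4  0.8 -0.8] M [ 0.05  0.22 -0.03] w 0.170
```

Call:
servo_tool --moves '[{"claw":1,"dx":0,"dy":0,"dz":5,"turn":0},{"claw":1,"dx":0,"dy":0,"dz":4,"turn":0},{"claw":1,"dx":0,"dy":0,"dz":3,"turn":0},{"claw":1,"dx":0,"dy":0,"dz":1.5,"turn":0}]'

```text
time: 60.22
tool_pos: [0.476, 0.0414, 0.3194]
orientation: [3.108, -0.328, -0.039]
force: [0.7, 0.2, -0.8]
grip_width: 0.17
```

```bash
python3 - <<'E'
from h import *
gp(0.4701,0.0378,0.041,-12,(.0008,0,.277))
E
```

```text
t=60.2 tilt [-1.51 -0.75] pt [0.4695 0.0376 0.0425] yaw -12.04 turn -0.001 shift(after turn) [ 0.6 -0.3  1.4]  F [ 0.7  0.2 -0.8] M [ 0.06  0.1  -0.  ] w 0.170
```

Call:
servo_tool --moves '[{"claw":1,"dx":0,"dy":0,"dz":1,"turn":0},{"claw":1,"dx":0,"dy":0,"dz":1,"turn":0},{"claw":1,"dx":0,"dy":0,"dz":0.7,"turn":0}]'

```text
time: 60.6
tool_pos: [0.4759, 0.0414, 0.3167]
orientation: [3.108, -0.328, -0.038]
force: [-0.5, 0.4, 5.2]
grip_width: 0.17
```

```bash
python3 - <<'E'
from h import *
gp(0.4701,0.0378,0.041,-12,(.0008,0,.277))
E
```

```text
t=60.6 tilt [-1.49 -0.76] pt [0.4695 0.0376 0.0398] yaw -12.04 turn -0.001 shift(after turn) [ 0.5 -0.3 -1.2]  F [-0.5  0.4  5.2] M [ 0.01  0.24 -0.  ] w 0.170
```

Bottomed. I'll release and lift.

Call:
servo_tool --moves '[{"claw":0.4,"dx":0,"dy":0,"dz":0,"turn":0},{"claw":0.2,"dx":0,"dy":0,"dz":0,"turn":0},{"claw":0.1,"dx":0,"dy":0,"dz":0,"turn":0},{"claw":0,"dx":0,"dy":0,"dz":0,"turn":0},{"claw":0,"dx":0,"dy":0,"dz":0,"turn":0},{"claw":0,"dx":0,"dy":0,"dz":-10,"turn":0},{"claw":0,"dx":0,"dy":0,"dz":-20,"turn":0},{"claw":0,"dx":0,"dy":0,"dz":-25,"turn":0},{"claw":0,"dx":0,"dy":0,"dz":-25,"turn":0}]'

```text
time: 61.72
tool_pos: [0.4782, 0.0425, 0.4]
orientation: [3.108, -0.327, -0.04]
force: [0.2, 0.0, 1.0]
grip_width: 0.497
```

```bash
python3 - <<'E'
from h import *
c,s=snap("wrist","w31"); camera("side")
gp(0.4874,0.3573,0.24,-13.1)
E
```

```text
t=61.8 tilt [-1.29 -0.76] pt [0.4749 0.0404 0.2463] yaw -12.04 turn 0.019 shift(after turn) [ -59.5 -311.5    1.8]  F [ 0.1  0.7 -0.2] M [-0.01  0.05  0.02] w 0.502
```

View pics/w31.png

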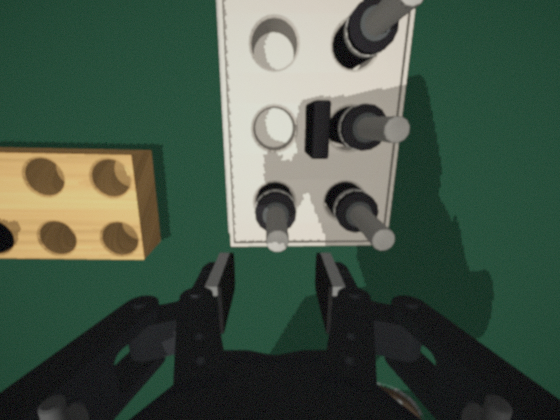

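Call:
servo_tool --moves '[{"claw":0,"dx":-2,"dy":-10,"dz":0,"turn":0.01},{"claw":0,"dx":-5,"dy":-25,"dz":-2,"turn":0.009},{"claw":0,"dx":-6,"dy":-30,"dz":-2,"turn":0},{"claw":0,"dx":-6,"dy":-30,"dz":-2,"turn":0},{"claw":0,"dx":-6,"dy":-30,"dz":-2,"turn":0},{"claw":0,"dx":-6,"dy":-30,"dz":-2,"turn":0},{"claw":0,"dx":-6,"dy":-30,"dz":0,"turn":0},{"claw":0,"dx":-6,"dy":-30,"dz":0,"turn":0},{"claw":0,"dx":-6,"dy":-30,"dz":0,"turn":0},{"claw":0,"dx":-6,"dy":-25,"dz":0,"turn":0},{"claw":0,"dx":-3,"dy":-15,"dz":0,"turn":0},{"claw":0,"dx":-1,"dy":-8,"dz":0,"turn":0}]'

```text
time: 63.32
tool_pos: [0.4854, 0.3564, 0.3978]
orientation: [3.098, -0.365, -0.053]
force: [0.3, -0.4, 0.2]
grip_width: 0.497
```

```bash
python3 - <<'E'
from h import *
camera("side");camera("side")
gp(0.4874,0.3573,0.19,-13.1)
E
```

```text
t=63.4 tilt [-2.08 -1.01] pt [0.4799 0.3533 0.2431] yaw -13.47 turn -0.006 shift(after turn) [ 8.  -6.9 52.7]  F [-0.5  0.1 -0.6] M [-0.01  0.    0.01] w 0.500
```

Call:
servo_tool --moves '[{"claw":0,"dx":2,"dy":-2,"dz":-10,"turn":-0.003},{"claw":0,"dx":2,"dy":-2,"dz":-20,"turn":-0.003},{"claw":0,"dx":0,"dy":0,"dz":-25,"turn":0},{"claw":0,"dx":0,"dy":0,"dz":-20,"turn":0},{"claw":0,"dx":0,"dy":0,"dz":8,"turn":0},{"claw":0,"dx":0,"dy":0,"dz":12,"turn":0},{"claw":0,"dx":0,"dy":0,"dz":12,"turn":0},{"claw":0,"dx":0,"dy":0,"dz":12,"turn":0},{"claw":0,"dx":0,"dy":0,"dz":12,"turn":0},{"claw":0,"dx":0,"dy":0,"dz":12,"turn":0}]'

```text
time: 64.68
tool_pos: [0.492, 0.355, 0.4044]
orientation: [3.097, -0.363, -0.054]
force: [0.4, -0.1, -0.2]
grip_width: 0.499
```

```bash
python3 - <<'E'
from h import *
camera("side");camera("side")
gp(0.4874,0.3573,0.19,-13.1)
E
```

```text
t=64.8 tilt [-2.21 -1.11] pt [0.486  0.3519 0.249 ] yaw -13.39 turn -0.005 shift(after turn) [ 2.1 -7.2 58.7]  F [-0.3  0.7  0.8] M [-0.04 -0.02 -0.02] w 0.502
```

Call:
servo_tool --moves '[{"claw":0,"dx":20,"dy":-22,"dz":0,"turn":0},{"claw":0,"dx":20,"dy":-22,"dz":0,"turn":0},{"claw":0,"dx":0,"dy":0,"dz":0,"turn":0}]'

```text
time: 65.15
tool_pos: [0.5423, 0.3894, 0.4019]
orientation: [3.097, -0.363, -0.055]
force: [-0.0, -0.5, 0.0]
grip_width: 0.495
```

```bash
python3 - <<'E'
from h import *
camera("side");camera("side")
gp(0.4874,0.3573,0.19,-13.1)
E
```

```text
t=65.2 tilt [-2.2 -1.1] pt [0.5351 0.3858 0.2474] yaw -13.37 turn -0.005 shift(after turn) [-38.1  37.   59.7]  F [ 0.   0.1 -0. ] M [0.01 0.02 0.06] w 0.495
```

Call:
servo_tool --moves '[{"claw":0,"dx":-20,"dy":22,"dz":0,"turn":0},{"claw":0,"dx":-20,"dy":22,"dz":0,"turn":0},{"claw":0,"dx":0,"dy":0,"dz":0,"turn":0}]'

```text
time: 65.62
tool_pos: [0.4889, 0.3533, 0.4055]
orientation: [3.097, -0.362, -0.056]
force: [0.3, 0.0, 0.7]
grip_width: 0.504
```

```bash
python3 - <<'E'
from h import *
camera("side");camera("side")
gp(0.4874,0.3573,0.19,-13.1)
E
```

```text
t=65.7 tilt [-2.14 -1.07] pt [0.4845 0.3512 0.2504] yaw -13.37 turn -0.005 shift(after turn) [ 3.4 -8.2 60.1]  F [-0.2 -0.7 -0.3] M [-0.02 -0.01  0.07] w 0.502
```

Call:
servo_tool --moves '[{"claw":0,"dx":2,"dy":-4,"dz":5,"turn":-0.005},{"claw":0,"dx":1.5,"dy":-3.5,"dz":10,"turn":0},{"claw":0,"dx":0,"dy":0,"dz":12,"turn":0},{"claw":0,"dx":0,"dy":0,"dz":12,"turn":0},{"claw":0,"dx":0,"dy":0,"dz":12,"turn":0},{"claw":0,"dx":0,"dy":0,"dz":8,"turn":0}]'

```text
time: 66.47
tool_pos: [0.4944, 0.3605, 0.3405]
orientation: [3.097, -0.354, -0.056]
force: [0.8, 0.9, 0.4]
grip_width: 0.5
```

```bash
python3 - <<'E'
from h import *
camera("side");camera("side")
gp(0.4874,0.3573,0.127,-13.1)
c,s=snap("wrist","w32"); print(proj(c,[[0.4874,0.3573,.155]],s))
E
```

```text
t=66.6 tilt [-2.25 -1.13] pt [0.4883 0.3574 0.1856] yaw -13.07 turn 0.001 shift(after turn) [ 1.1 -1.3 58.6]  F [0.1 0.1 0.7] M [-0.02 -0.05 -0.04] w 0.500
[[272.685  254.3736]]
```

View pics/w32.png

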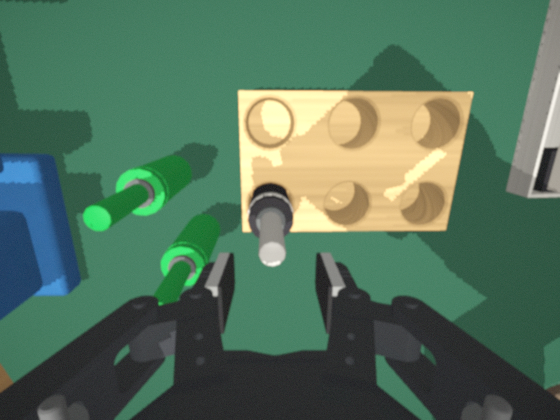

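Call:
servo_tool --moves '[{"claw":0,"dx":0.5,"dy":-0.7,"dz":6,"turn":0},{"claw":0,"dx":0.5,"dy":-0.5,"dz":10,"turn":0},{"claw":0,"dx":0,"dy":0,"dz":12,"turn":0},{"claw":0,"dx":0,"dy":0,"dz":12,"turn":0},{"claw":0,"dx":0,"dy":0,"dz":10,"turn":0},{"claw":0,"dx":0,"dy":0,"dz":6,"turn":0}]'

```text
time: 67.38
tool_pos: [0.4937, 0.3604, 0.2822]
orientation: [3.098, -0.354, -0.054]
force: [-0.4, 0.2, -0.7]
grip_width: 0.5
```

```bash
python3 - <<'E'
from h import *
camera("side");camera("side")
gp(0.4874,0.3573,0.127,-13.1)
E
```

```text
t=67.5 tilt [-2.14 -1.07] pt [0.4879 0.3575 0.1274] yaw -13.06 turn 0.001 shift(after turn) [-0.4  0.3  0.4]  F [-0.2  0.3  0.8] M [ 0.01 -0.05 -0.02] w 0.497
```

Call:
servo_tool --moves '[{"claw":1,"dx":-0.4,"dy":0.3,"dz":0,"turn":0},{"claw":1,"dx":0,"dy":0,"dz":0,"turn":0},{"claw":1,"dx":0,"dy":0,"dz":0,"turn":0},{"claw":1,"dx":0,"dy":0,"dz":0,"turn":0},{"claw":1,"dx":0,"dy":0,"dz":0,"turn":0},{"claw":1,"dx":0,"dy":0,"dz":-4,"turn":0},{"claw":1,"dx":0,"dy":0,"dz":-10,"turn":0},{"claw":1,"dx":0,"dy":0,"dz":-16,"turn":0},{"claw":1,"dx":0,"dy":0,"dz":-22,"turn":0},{"claw":1,"dx":0,"dy":0,"dz":-25,"turn":0},{"claw":1,"dx":0,"dy":0,"dz":-25,"turn":0},{"claw":1,"dx":0,"dy":0,"dz":-20,"turn":0}]'

```text
time: 68.97
tool_pos: [0.4975, 0.3624, 0.4133]
orientation: [3.099, -0.354, -0.052]
force: [-0.8, -0.4, -3.2]
grip_width: 0.169
```

```bash
python3 - <<'E'
from h import *
camera("side")
c,s=snap("wrist","w33")
gp(0.6071,0.0088,0.13,-12,(.001,0,.277))
g=np.clip((c["image"]/255.)**.6*255,0,255).astype(np.uint8)
cv2.imwrite("pics/w33c.png",cv2.resize(g[100:340,150:400],None,fx=3.0,fy=2.5,interpolation=2))
E
```

```text
t=69.1 tilt [-1.87 -0.91] pt [0.4895 0.3579 0.1374] yaw -13.06 turn -0.018 shift(after turn) [187.7 316.9   9.1]  F [ 0.3  0.1 -2.4] M [-0.   -0.04  0.01] w 0.169
```

View pics/w33c.png

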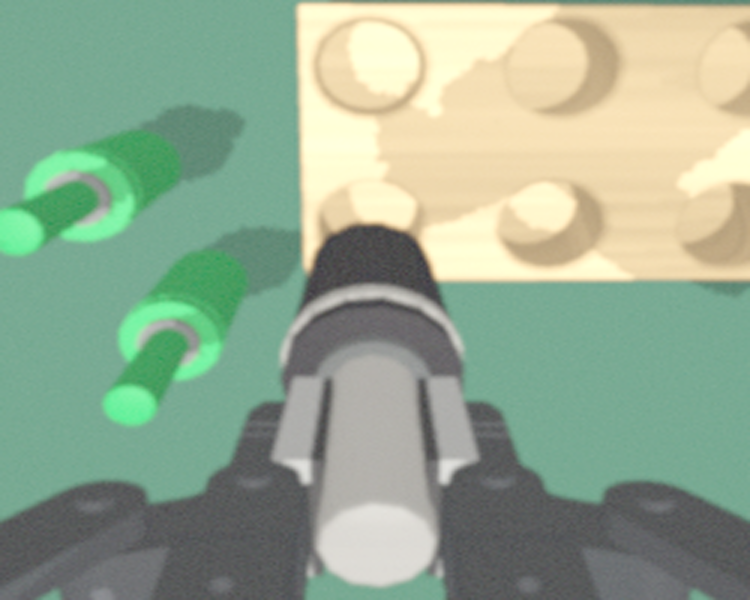

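Call:
servo_tool --moves '[{"claw":1,"dx":6,"dy":10,"dz":0,"turn":-0.009},{"claw":1,"dx":14,"dy":24,"dz":0,"turn":-0.009},{"claw":1,"dx":17,"dy":29,"dz":0,"turn":0},{"claw":1,"dx":18,"dy":30,"dz":0,"turn":0},{"claw":1,"dx":18,"dy":30,"dz":0,"turn":0},{"claw":1,"dx":18,"dy":30,"dz":0,"turn":0},{"claw":1,"dx":18,"dy":30,"dz":0,"turn":0},{"claw":1,"dx":18,"dy":30,"dz":0,"turn":0},{"claw":1,"dx":17,"dy":30,"dz":0,"turn":0},{"claw":1,"dx":15,"dy":26,"dz":0,"turn":0},{"claw":1,"dx":9,"dy":17,"dz":0,"turn":0},{"claw":1,"dx":4,"dy":8,"dz":0,"turn":0}]'

```text
time: 70.58
tool_pos: [0.6069, 0.0219, 0.4069]
orientation: [3.1, -0.319, -0.071]
force: [-0.9, 1.2, -2.8]
grip_width: 0.169
```

```bash
python3 - <<'E'
from h import *
camera("side");camera("side")
gp(0.6071,0.0088,0.10,-12,(.003,0,.277))
E
```

```text
t=70.7 tilt [-2.71 -1.11] pt [0.5967 0.0165 0.1303] yaw -11.79 turn 0.004 shift(after turn) [13.1  4.5 29.9]  F [-0.7  0.  -3.1] M [ 0.03 -0.02 -0.05] w 0.166
```

Call:
servo_tool --moves '[{"claw":1,"dx":4,"dy":1.5,"dz":0,"turn":0.004},{"claw":1,"dx":4.5,"dy":1.5,"dz":5,"turn":0},{"claw":1,"dx":3,"dy":1,"dz":8,"turn":0},{"claw":1,"dx":0.5,"dy":0,"dz":9,"turn":0},{"claw":1,"dx":0,"dy":0,"dz":6,"turn":0},{"claw":1,"dx":0,"dy":0,"dz":4,"turn":0}]'

```text
time: 71.42
tool_pos: [0.6164, 0.0176, 0.3721]
orientation: [3.1, -0.321, -0.071]
force: [0.5, -0.6, -2.5]
grip_width: 0.175
```

```bash
sed -i 's/(-.0005,0,.277)/(.003,0,.277)/' chk.py; python3 chk.py 0.6071 0.0088 w34
```

```text
t=71.5 tilt [-2.77 -1.09] pt [0.6059 0.0116 0.0953] yaw -11.86 turn 0.002 shift(after turn) [ 4.1  1.  54.3]  F [ 0.3  0.1 -2.1] M [-0.03 -0.02  0.01] w 0.168
[[276.5302 202.7542]
 [276.1435 271.2722]
 [275.8129 329.8382]
 [276.5302 202.7542]]
foot far edge row 215 zf 0.0955 [ 27.  37.  60.  91. 115. 132. 138. 122.  87.]
visual foot [0.5826 0.0162 0.0993] delta tool mm [25.5028  2.2026 -0.2634]
```

View pics/w34c.png

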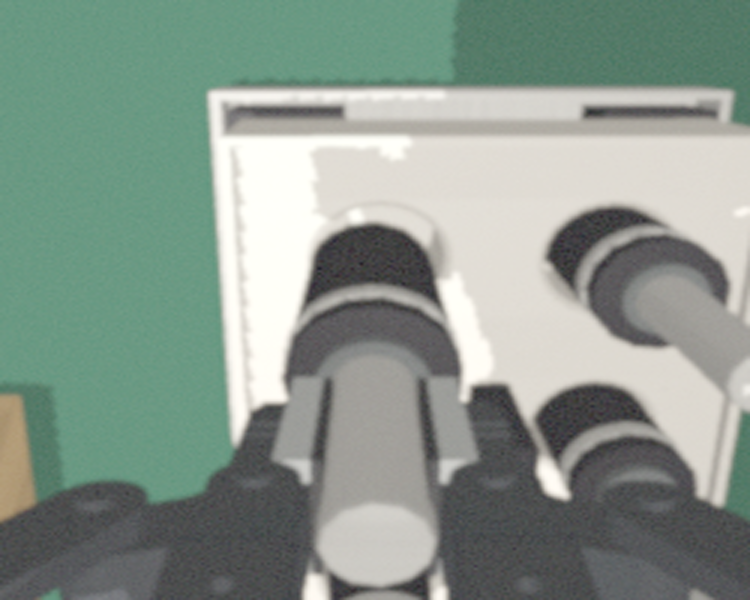

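```bash
python3 - <<'E'
from h import *
s=sense();c=camera("wrist");R=Ro.from_rotvec(s["orientation"]).as_matrix()
z=.0985; e=onplane(c,[(274.5,190.6)],z,s)[0]-R[:,0]*.018
print(e,R.T@(np.array([.6071,.0088,z])-e)*1000)
gp(.6071,.0088,.0955,-12,(.003,0,.277))
# calibration check vs previous placement w30: same function
E
```

```text
[0.6045 0.0117 0.0993] [3.1414 2.2718 0.7007]
t=71.6 tilt [-2.7  -1.09] pt [0.6064 0.0116 0.0961] yaw -11.86 turn 0.002 shift(after turn) [1.3 2.6 0.6]  F [-0.6 -0.4 -2.2] M [ 0.03 -0.05 -0.02] w 0.171
```

Call:
servo_tool --moves '[{"claw":1,"dx":1,"dy":1,"dz":2,"turn":0.002},{"claw":1,"dx":1,"dy":0.8,"dz":3,"turn":0},{"claw":1,"dx":0,"dy":0,"dz":3,"turn":0}]'

```text
time: 72.0
tool_pos: [0.6178, 0.015, 0.3651]
orientation: [3.1, -0.325, -0.068]
force: [-0.3, -0.0, -3.7]
grip_width: 0.172
```

```bash
sed -i 's/<70: r/<70: r/' chk.py; python3 chk.py 0.6071 0.0088 w35
```

```text
t=72.1 tilt [-2.66 -1.09] pt [0.6078 0.0091 0.0881] yaw -11.99 turn 0.000 shift(after turn) [ 1.3 -0.9 47.1]  F [ 0.2 -0.5 -2.4] M [ 0.01 -0.01  0.02] w 0.171
[[274.4722 207.7077]
 [274.4039 277.4075]
 [274.3456 336.8277]
 [274.4722 207.7077]]
foot far edge row 215 zf 0.0882 [ 30.  40.  64.  96. 121. 139. 145. 129.  92.]
visual foot [0.5845 0.0137 0.092 ] delta tool mm [23.1325  0.1434 -0.2089]
```

View pics/w35c.png

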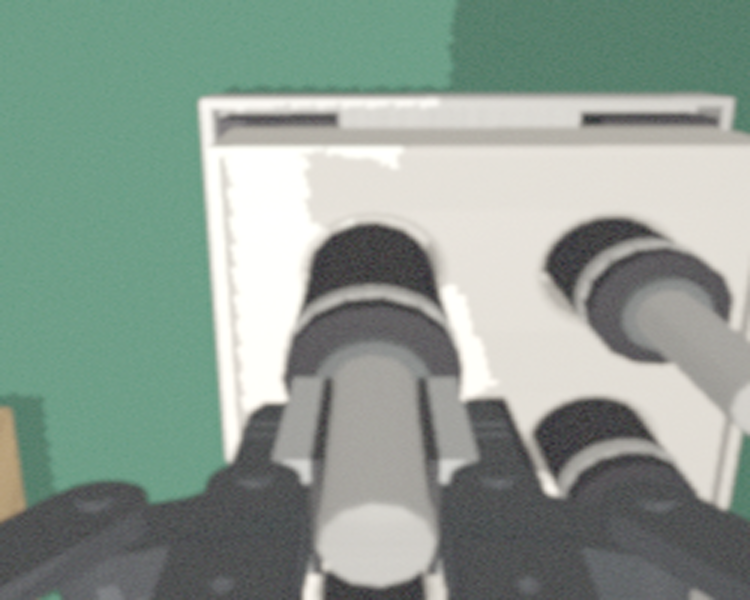

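```bash
python3 - <<'E'
from h import *
s=sense();c=camera("wrist");R=Ro.from_rotvec(s["orientation"]).as_matrix()
for z in(.0885,.0915): 
  e=onplane(c,[(274.5,190.6)],z,s)[0]-R[:,0]*.018
  print(e,R.T@(np.array([.6071,.0088,z])-e)*1000)
E
```

```text
[0.6056 0.0092 0.0892] [1.5832 0.0899 0.6808]
[0.6064 0.0092 0.0922] [0.8315 0.1723 0.7142]
```

Call:
servo_tool --moves '[{"claw":1,"dx":0.4,"dy":-0.1,"dz":3,"turn":0},{"claw":1,"dx":0.2,"dy":-0.1,"dz":4,"turn":0},{"claw":1,"dx":0.2,"dy":-0.1,"dz":4,"turn":0}]'

```text
time: 72.58
tool_pos: [0.6179, 0.015, 0.3541]
orientation: [3.1, -0.324, -0.069]
force: [-1.9, -0.9, -1.5]
grip_width: 0.172
```

```bash
python3 - <<'E'
from h import *
camera("side")
gp(.6071,.0088,.041,-12,(.003,0,.277))
E
```

```text
t=72.6 tilt [-2.69 -1.11] pt [0.6078 0.009  0.0767] yaw -11.98 turn 0.000 shift(after turn) [ 0.9 -0.7 35.7]  F [-2.3 -0.8 -2.9] M [-0.15  0.45  0.04] w 0.171
```

Now inside the pocket (foot below 0.085) with a light −x push, so I'll ease −x a little and continue.

Call:
servo_tool --moves '[{"claw":1,"dx":-0.5,"dy":-0.1,"dz":3,"turn":0},{"claw":1,"dx":0.1,"dy":-0.1,"dz":4,"turn":0},{"claw":1,"dx":0.2,"dy":-0.1,"dz":4,"turn":0}]'

```text
time: 73.0
tool_pos: [0.6172, 0.0151, 0.3417]
orientation: [3.1, -0.324, -0.069]
force: [-1.2, -0.1, -1.0]
grip_width: 0.171
```

```bash
python3 - <<'E'
from h import *
camera("side")
gp(.6071,.0088,.041,-12,(.003,0,.277))
E
```

```text
t=73.0 tilt [-2.72 -1.11] pt [0.6069 0.0091 0.0644] yaw -11.98 turn 0.000 shift(after turn) [ 1.2 -0.4 23.3]  F [-1.2  0.5 -2.1] M [-0.    0.11  0.01] w 0.165
```

Call:
servo_tool --moves '[{"claw":1,"dx":0.1,"dy":-0.1,"dz":5,"turn":0},{"claw":1,"dx":0.2,"dy":-0.1,"dz":5,"turn":0},{"claw":1,"dx":0.2,"dy":-0.1,"dz":5,"turn":0},{"claw":1,"dx":0.1,"dy":0,"dz":3,"turn":0}]'

```text
time: 73.55
tool_pos: [0.6169, 0.0149, 0.3218]
orientation: [3.1, -0.324, -0.071]
force: [-1.2, 0.4, -1.1]
grip_width: 0.168
```

```bash
python3 - <<'E'
from h import *
camera("side")
gp(.6071,.0088,.041,-12,(.003,0,.277))
E
```

```text
t=73.6 tilt [-2.75 -1.11] pt [0.6065 0.0089 0.0447] yaw -11.98 turn 0.000 shift(after turn) [ 0.8 -0.1  3.7]  F [-0.9 -0.9 -3.6] M [-0.01  0.06  0.07] w 0.171
```

Call:
servo_tool --moves '[{"claw":1,"dx":0,"dy":0,"dz":1.5,"turn":0},{"claw":1,"dx":0,"dy":0,"dz":1.5,"turn":0},{"claw":1,"dx":0,"dy":0,"dz":1,"turn":0}]'

```text
time: 73.97
tool_pos: [0.6168, 0.0148, 0.3178]
orientation: [3.1, -0.324, -0.07]
force: [-2.4, -0.2, 7.9]
grip_width: 0.171
```

```bash
python3 - <<'E'
from h import *
gp(.6071,.0088,.041,-12,(.003,0,.277))
E
```

```text
t=74.0 tilt [-2.69 -1.11] pt [0.6068 0.0088 0.041 ] yaw -11.98 turn 0.000 shift(after turn) [ 0.3 -0.1 -0. ]  F [-2.4 -0.2  7.9] M [-0.1   0.52 -0.05] w 0.171
```

Bottomed. I'll release slowly and lift.

Call:
servo_tool --moves '[{"claw":0.5,"dx":0,"dy":0,"dz":0,"turn":0},{"claw":0.4,"dx":0,"dy":0,"dz":0,"turn":0},{"claw":0.2,"dx":0,"dy":0,"dz":0,"turn":0},{"claw":0,"dx":0,"dy":0,"dz":0,"turn":0},{"claw":0,"dx":0,"dy":0,"dz":0,"turn":0},{"claw":0,"dx":0,"dy":0,"dz":0,"turn":0},{"claw":0,"dx":0,"dy":0,"dz":-10,"turn":0},{"claw":0,"dx":0,"dy":0,"dz":-20,"turn":0},{"claw":0,"dx":0,"dy":0,"dz":-25,"turn":0},{"claw":0,"dx":0,"dy":0,"dz":-25,"turn":0},{"claw":0,"dx":-25,"dy":0,"dz":-25,"turn":0},{"claw":0,"dx":-25,"dy":0,"dz":-15,"turn":0}]'

```text
time: 75.47
tool_pos: [0.5735, 0.0276, 0.446]
orientation: [3.1, -0.325, -0.066]
force: [0.3, 0.3, -0.5]
grip_width: 0.497
```

```bash
python3 - <<'E'
from h import *
camera("side");camera("side")
c,s=snap("wrist","w36"); print(s["tool_pos"].tolist(),s["orientation"].tolist(),tilt(s))
snap("scene","sc36"); snap("side","s36")
a=cv2.imread("pics/sc36.png");b=cv2.imread("pics/s36.png")
cv2.imwrite("pics/c36.png",np.hstack([cv2.resize(a[110:280,160:330],(395,395),interpolation=2),cv2.resize(b[140:310,220:390],(395,395),interpolation=2)]))
E
```

```text
[0.5727157497535602, 0.027908303870799553, 0.44704204103287226] [3.1003862909277347, -0.3244135872467515, -0.06309544752350506] [-2.45 -1.11]
```

View pics/w36.png

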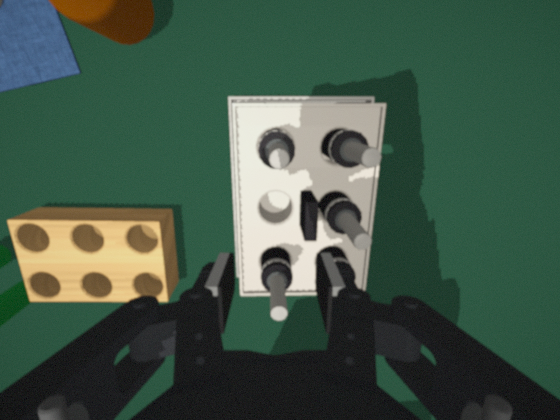

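View pics/c36.png

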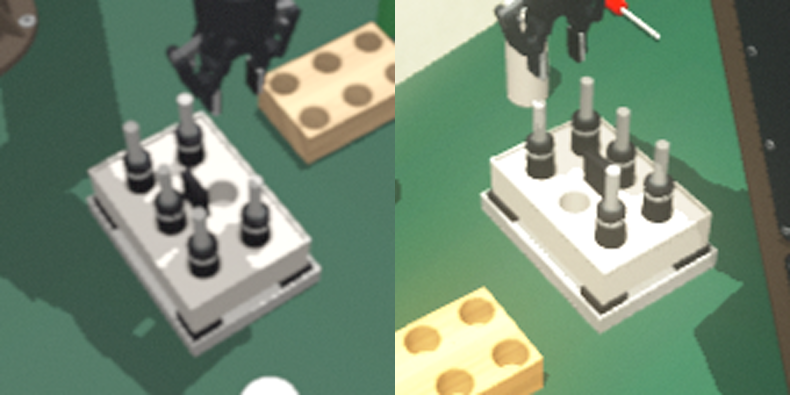

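```bash
python3 - <<'E'
from h import *
P=np.array([[0.6071,0.0088],[0.5926,-0.0597],[0.5241,-0.0452],[0.4701,0.0378],[0.4556,-0.0307]])
X=np.c_[P,np.full(5,.19)]
k=395/170
c=camera("scene");d=camera("side")
A=(proj(c,X)-[160,110])*k; B=(proj(d,X)-[220,140])*k+[395,0]
print(np.round(A),"\n",np.round(B))
sa=np.array([(131,128),(185,100),(163,172),(199,215),(255,182)])/k+[160,110]
sb=(np.array([(539,105),(586,82),(622,113),(661,147),(613,173)])-[395,0])/k+[220,140]
for i in range(5):
    a=sa[np.argmin(np.linalg.norm(sa-proj(c,X[i:i+1]),axis=1))]; b=sb[np.argmin(np.linalg.norm(sb-proj(d,X[i:i+1]),axis=1))]
    print(P[i],*tri(c,a,d,b))
E
```

```text
[[252. 180.]
 [196. 211.]
 [161. 166.]
 [182.  97.]
 [128. 124.]] 
 [[540. 101.]
 [588.  79.]
 [624. 110.]
 [614. 168.]
 [663. 143.]]
[0.6071 0.0088] [0.6079 0.0109 0.1849] 0.0018384917999006412
[ 0.5926 -0.0597] [ 0.595  -0.0591  0.1845] 0.0010381380771314853
[ 0.5241 -0.0452] [ 0.5271 -0.0459  0.1831] 0.00043430427130833907
[0.4701 0.0378] [0.4706 0.0396 0.1835] 0.001458187745669253
[ 0.4556 -0.0307] [ 0.4572 -0.0294  0.1837] 0.00016782467618670104
```

```bash
python3 - <<'E'
from workcell import sign_off, sense
s=sense(); print(s["time"],s["force"],s["grip_width"]); print(sign_off())
E
```

```text
75.825 [-0.87599137 -0.54832907  0.45752333] 0.5030361782594067
the job is handed in; nothing more can be done
None
```

The job is done and handed in at 75.8 s of the 210 s. The white rack sits in the drip tray and all five black dampers stand rod up in its pockets.

- **Rack:** I lowered it onto the tray. The lugs went into the sockets without contact, and it only touched at the seated height (grip at about 0.118–0.119 m, 0.119 expected). Then I let go.
- **Dampers:** I moved them one at a time from the holder to five of the six pockets. Each bottomed out at about the same tool height (0.317–0.318 m, about 35 mm above its pick-up height, as expected). Contact force was 16 N at most.
- **Final pictures:** All five are upright, the holder is empty, and the gripper is open and clear. The green pair, bottle and spray can were not touched.

**Checks that disagreed slightly:**
- The two fixed cameras put the rod tops at about 0.184 m instead of the expected 0.190 m. It was the same for all five and on the low side, so I took it as picking and calibration error, not a damper standing high.
- The tool's tilt crept up to about 3° by the last placement. I allowed for it, and the last damper still went in with only 2–3 N of side force.
- I saw no sign of the rack being knocked. Its pockets matched the predicted positions in each close view where I checked them.

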